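# Pack the specimen pot, seat its cover and throw the toggle clamp with the bar

### The job

Pack all the stemmed brass specimen cells upright on the floor of the steel pot, one in the middle and the others around it, then put the deep aluminium cover over them and press it down until it is fully home on its seal. Then slip the extension bar well over the clamp's stub handle and, pushing with the bar and never with the hand on the clamp, throw the lever past its dead point until it stays shut. Finally pull the bar off and lay it flat back on its black rubber mat, without disturbing the other things on the bench.

Things in the scene. Friction and masses are not known exactly. Their poses are not given: they have to be found in the camera images.
- cell1: Loose specimen cell, may be absent: solid brass cylinder 40 mm diameter, 38 mm high, with a plain steel stem 14 mm diameter, 34 mm high, standing on the middle of its top (72 mm in all, 0.25 kg). Stands upright on the table at the start. Origin: centre of its underside, z up along the stem. Take it by the stem.
- cell2: Loose specimen cell, may be absent: solid brass cylinder 40 mm diameter, 38 mm high, with a plain steel stem 14 mm diameter, 34 mm high, standing on the middle of its top (72 mm in all, 0.25 kg). Stands upright on the table at the start. Origin: centre of its underside, z up along the stem. Take it by the stem.
- cell3: Loose specimen cell, may be absent: solid brass cylinder 40 mm diameter, 38 mm high, with a plain steel stem 14 mm diameter, 34 mm high, standing on the middle of its top (72 mm in all, 0.25 kg). Stands upright on the table at the start. Origin: centre of its underside, z up along the stem. Take it by the stem.
- cell4: Loose specimen cell, may be absent: solid brass cylinder 40 mm diameter, 38 mm high, with a plain steel stem 14 mm diameter, 34 mm high, standing on the middle of its top (72 mm in all, 0.25 kg). Stands upright on the table at the start. Origin: centre of its underside, z up along the stem. Take it by the stem.
- cell5: Loose specimen cell, may be absent: solid brass cylinder 40 mm diameter, 38 mm high, with a plain steel stem 14 mm diameter, 34 mm high, standing on the middle of its top (72 mm in all, 0.25 kg). Stands upright on the table at the start. Origin: centre of its underside, z up along the stem. Take it by the stem.
- cell6: Loose specimen cell, may be absent: solid brass cylinder 40 mm diameter, 38 mm high, with a plain steel stem 14 mm diameter, 34 mm high, standing on the middle of its top (72 mm in all, 0.25 kg). Stands upright on the table at the start. Origin: centre of its underside, z up along the stem. Take it by the stem.
- cell7: Loose specimen cell, may be absent: solid brass cylinder 40 mm diameter, 38 mm high, with a plain steel stem 14 mm diameter, 34 mm high, standing on the middle of its top (72 mm in all, 0.25 kg). Stands upright on the table at the start. Origin: centre of its underside, z up along the stem. Take it by the stem.
- fixture: Fixed grey base casting 200 x 370 x 12 mm (x y z) that carries the pot, its seal and the toggle clamp. Its place and yaw vary. Origin: on the table under the pot's centre; the clamp lies on its -y side (pivot about 190 mm away; it stands up to 90 mm above the table), z up.
- pot_floor (a point): Centre of the pot's flat inner floor (12 mm above the table), axes as the fixture's. The pot is a low round steel wall, inner diameter 132 mm, outer 140 mm, 40 mm high above this floor: seven cells fit, one in the middle and six round it at about 43 mm. The stems stand above the wall.
- seal (a joint): Travel in m of the black rubber seal ring (inner radius 73, outer radius 92 mm) round the outside of the pot, on which the cover's flange sits: 0 = up (its top 18 mm above the pot floor), 0.006 = fully down (top 12 mm above the pot floor). It is stiff: the cover's weight does not move it; about 10 to 15 N more, pressed down for about a second, does. It stays where it is pushed and resists fast blows.
- lid: Loose aluminium cover, an upside-down deep cup: skirt inner diameter 152 mm, outer 160 mm, flange round its foot 188 mm diameter and 8 mm thick, 72 mm high to its flat top, then a black knob 30 mm diameter, 36 mm high in the middle (108 mm in all, 0.45 kg). It slips down round the outside of the pot wall. Stands on the table the right way up. Origin: centre of its underside, z up. Fully home its underside is 12 mm above the pot floor.
- lid_knob (a point): Centre of the top face of the cover's knob, 108 mm above the cover's underside.
- lever (a joint): Angle in rad of the clamp's lever, which swings level about an upright pivot: 0 = open, 1.4 = shut (counter-clockwise seen from above). Spring loaded over centre: it pushes back, at most about 2 N m, until the dead point at 0.9, then snaps on to shut and stays. Shutting drives a steel bolt (its underside 22 mm above the pot floor) 28 mm towards the pot, over the cover's flange; a cover that is not fully home blocks the bolt.
- pivot (a point): Point on the lever's upright pivot axis at the height of the stub's centre line (65 mm above the table). Axes as the fixture's.
- stub_tip (a point): Centre of the free end of the lever's round stub handle, 90 mm from the pivot; x points outward along the stub, away from the pivot, y level, z up. The stub is 14 mm diameter and bare for 50 mm, from 40 to 90 mm from the pivot; at 40 mm it meets a shoulder 26 mm wide that stops the bar.
- bar: Loose extension bar: straight square steel tube 160 mm long, 30 x 30 mm outside, 22 x 22 mm bore, open right through and alike at both ends (0.3 kg). Lies on the mat at the start. Origin: its centre, x along its length. Fully on the stub, its centre lies 30 to 35 mm beyond the stub's tip.
- mat: Fixed black rubber mat 240 x 130 x 4 mm (x y z), the bar's place. Origin: centre of its underside, its yaw varies; the bar's length lies along the mat's x at the start.
- mould_a: Brass ring mould with a white plaster top, 90 mm diameter, 38 mm high. Origin: underside centre. Leave it alone.
- mould_b: Brass ring mould with a white plaster top, 90 mm diameter, 38 mm high. Origin: underside centre. Leave it alone.
- weight: Small steel knob weight, 36 mm diameter, 46 mm high. Origin: underside centre. Leave it alone.
- wash_bottle: White plastic bottle, 64 mm diameter, 160 mm high. Origin: underside centre. Leave it alone.
- tin: Aluminium tin, 72 mm diameter, 80 mm high. Origin: underside centre. Leave it alone.
- jar: Glass jar, 66 mm diameter, 85 mm high. Origin: underside centre. Leave it alone.
- spatula: Spatula lying on the table, about 280 mm long. Origin: a point on it. Leave it alone.

How it is judged:
By the outcome, as a careful person would: the job done as asked, in the order asked, and still so for the second after the job is handed in, with the robot touching nothing.
Of cell1, cell2, cell3, cell4, cell5, cell6, cell7 only 4 to 7 are there at a start; the rules pass over those that are not, and their reading is None.
At some moment in a run one of lid, bar may be knocked a few centimetres aside while the robot is not near it.
It also fails if it takes over 210 s, if anything falls off the work surface, if the arm or the gripper's body presses on something with over 40 N, if the wrist force passes 120 N, or if a joint passes its speed limit or range.

### The arm

A 7-joint arm with a two-finger parallel gripper is mounted at the origin on the work surface. World frame = base frame: x ahead of the robot, y to its left, z up, the work surface at z = 0. Lengths are in m, angles in rad, forces in N, time in s.
With the tool pointing down it reaches from about 0.375 to 0.925 m from the base axis. Payload 3.1 kg.
Tool frame: the origin (TCP) lies at the very end of the fingers, on their centre line; the grasp point (between the pads) lies 19 mm behind it (arm.grasp_offset is the distance from the TCP to the grasp point, in m); z points along the fingers, y is the line along which they close (so a half turn about z gives the same grasp; the last joint's range is limited). The gripper opens to 85 mm and grips with 20 to 120 N. Pads are 22 mm wide; open, the fingers measure 114 mm over their backs; the gripper's body (76 mm by 85 mm) begins 54 mm behind the grasp point. The pads swing forward as they close: fully open they stand 13 mm farther back than shut.
Start: joints at [1.023, 0.383, 0.044, 1.598, -0.018, 1.161, -0.05], TCP at [0.283, -0.585, 0.231] pointing down, gripper open.
Joint ranges: [-2.61, 2.61], [-0.41, 2.15], [-1.48, 1.57], [0, 2.5], [-1.57, 4.71], [0.05, 1.97], [-2.85, 2.85]. Speed limits (rad/s): [2.79, 2.79, 3.14, 3.14, 3.14, 3.14, 3.14].

### API

Orientations are given as a rotation vector (axis times angle).
In Python, from station import status, imaging, arm gives the robot as it stands.
- The arm moves only by the shell command python3 -m jog 'ROWS' [OPENING] [FORCE]. ROWS is text: rows parted by semicolons, each of 6 numbers parted by spaces: the shift along the tool's x, y, z in mm, then the turn, a rotation vector about the tool's x, y, z in degrees. In form: dx dy dz rx ry rz; .... A call has 1 to 5 rows; each row is the pose to reach, as a shift and turn from the pose commanded when the call began, along the tool's axes at that moment; what a row does not reach only later rows make up. A row lasts 1/12 s, in which the tool goes at most 41.7 mm and 7.16 degrees, less where a joint would pass 70% of its speed; a pose out of reach is approached as far as the arm can. A call with a gripper value outside its range is refused whole. OPENING is the closure, from 0 (fully open) to 1 (shut), set as the call begins (- or left out, the last holds). The fingers move at their own pace and stop on an object; FORCE is the grip in N (left out, the last holds). Time passes only in rows, so rows that repeat a pose let the fingers close. It gives the time, the measured TCP pose, the force, the opening and the grip force at its end, in the units of the state.
- status.read_state(): the state, without advancing time (a new reading comes with each control period).
- imaging.grab_frame(name): name is "scene" or "top" or "wrist"; returns a dict with "image" (480x640x3 uint8, red, green, blue), "vertical_fov" (degrees; the focal length in pixels is half the picture's height over the tangent of half this angle, whatever the lens; pixels are square), "cx", "cy" (the principal point, pixels), "R" (3x3) and "t" (3): a world point X has camera coordinates R X + t; the wrist camera has in their place "T_tool_cam" (4x4, takes a point from camera to tool coordinates, whose origin is the TCP and whose axes are the flange's). Camera axes: x right, y down, z forward; pixel columns grow to the right and rows downward; lengths in m; the calibration is good to about 2 mm. A picture is of the moment at which its call begins: read the wrist's pose just before it. There is no depth.
- arm.sign_off(): hands the job in; it is judged then, once.
The state is a dict: "time_s": time; "joints": joint angles; "qvel": joint speeds; "joint_torque": joint torques, N m; "ee_pos": TCP position; "eef_rot": TCP orientation; "contact_force": force on the tool from outside, world axes, zero at the start; "wrist_torque": the same for the moment, N m; "opening": finger opening in m; "grip_force": force on a finger pad.
Only numpy, scipy, OpenCV 4.12 (cv2) and the standard library are available. Lean on these libraries where they do the work, as an engineer would, in place of code of your own. Each camera call takes 0.05 s, during which the arm holds its last target. There are 200 camera calls.

## Working session

There is one attempt and no reset: what is moved stays moved. The work goes in short steps, Python scripts to look and compute and a shell command to move; the robot and the scene stay as the last step left them, time stands still between calls to the robot, and variables do not carry over. Pictures are saved under pics/ and viewed, at most 14 in all, crops included, and the job is handed in when it is done.

```bash
ls; mkdir -p pics
python3 - <<'E'
from station import status, imaging, arm
import cv2
print(status.read_state())
for n in ["scene","top","wrist"]:
    f=imaging.grab_frame(n); cv2.imwrite(f"pics/{n}0.png",f["image"][:,:,::-1])
    print(n,{k:v for k,v in f.items() if k!="image"})
E
```

```text
pics
{'time_s': 0.0, 'joints': array([ 1.02323891,  0.38384018,  0.04383104,  1.5996095 , -0.01792758,
        1.1611618 , -0.04988092]), 'qvel': array([ 0.0011224 , -0.00194159, -0.00140151, -0.001275  , -0.00113366,
        0.00091569,  0.00163882]), 'joint_torque': array([ 1.87594878e-05, -4.33459067e+01,  1.02462318e+00, -2.49509901e+01,
        1.07222336e-02,  1.15656573e-02,  6.34475384e-06]), 'ee_pos': array([ 0.28217607, -0.58450296,  0.22986728]), 'eef_rot': array([-3.05999091e+00, -7.00110784e-01,  1.09455599e-03]), 'contact_force': array([ 0.45711189,  0.04695926, -0.59928316]), 'wrist_torque': array([ 0.0047275 , -0.04994058,  0.00083484]), 'grip_force': 0.0, 'opening': 0.08540995093037844}
scene {'vertical_fov': 55.871365304948185, 'cx': 317.70821129202375, 'cy': 237.915572120413, 'R': array([[-0.08065785,  0.99662555,  0.01522595],
       [ 0.80900204,  0.07438133, -0.58308071],
       [-0.58224566, -0.03471221, -0.81227154]]), 't': array([-0.02976584, -0.39868649,  1.33480564])}
top {'vertical_fov': 45.124837559528224, 'cx': 324.01380437601944, 'cy': 226.67619814905584, 'R': array([[-0.01071974, -0.99993985,  0.00232136],
       [-0.98439283,  0.0101452 , -0.17569246],
       [ 0.17565834, -0.00416851, -0.98444237]]), 't': array([0.06553917, 0.55489248, 1.26671554])}
wrist {'vertical_fov': 58.88744259854368, 'cx': 313.2234752030351, 'cy': 244.40092162439464, 'T_tool_cam': array([[-1.07807751e-03, -9.61634416e-01, -2.74332074e-01,
         6.97312609e-02],
       [ 9.99999324e-01, -1.15609835e-03,  1.22724182e-04,
        -2.90801053e-04],
       [-4.35170656e-04, -2.74331756e-01,  9.61635013e-01,
        -1.41625071e-01],
       [ 0.00000000e+00,  0.00000000e+00,  0.00000000e+00,
         1.00000000e+00]])}
```

View pics/top0.png

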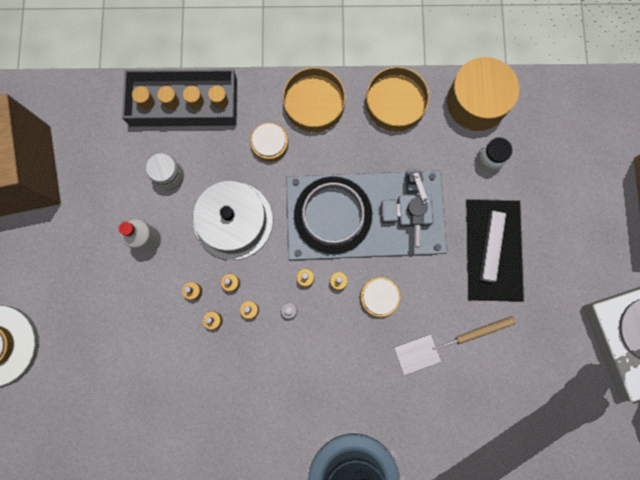

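View pics/scene0.png

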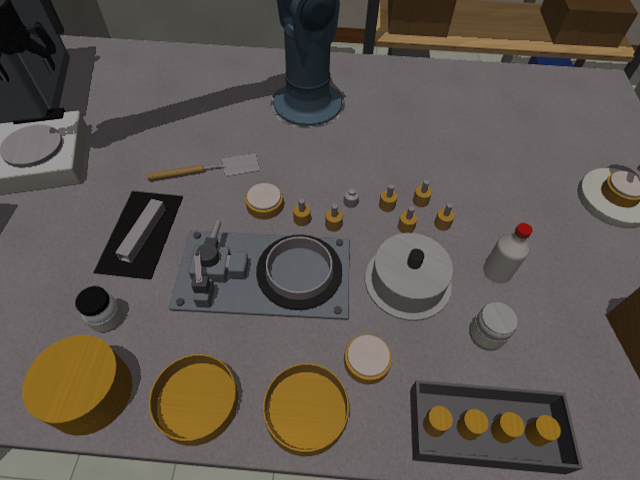

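```bash
cat > h.py <<'E'
from station import status, imaging, arm
import numpy as np, cv2
from scipy.spatial.transform import Rotation as Ro
def grab(n,name=None):
    s=status.read_state(); f=imaging.grab_frame(n); im=f["image"][:,:,::-1].copy()
    if name: cv2.imwrite(f"pics/{name}.png",im)
    F=240/np.tan(np.radians(f["vertical_fov"])/2)
    if n=="wrist":
        Rt=Ro.from_rotvec(s["eef_rot"]).as_matrix(); T=f["T_tool_cam"]
        A=Rt@T[:3,:3]; c=Rt@T[:3,3]+s["ee_pos"]
    else:
        A=f["R"].T; c=-A@f["t"]
    return im,dict(A=A,c=c,F=F,cx=f["cx"],cy=f["cy"])
def cast(C,u,v,z):
    d=C["A"]@np.array([(u-C["cx"])/C["F"],(v-C["cy"])/C["F"],1]); return C["c"]+d*(z-C["c"][2])/d[2]
def proj(C,X):
    p=C["A"].T@(np.array(X)-C["c"]); return C["cx"]+C["F"]*p[0]/p[2],C["cy"]+C["F"]*p[1]/p[2]
def st():
    s=status.read_state(); print("t%.2f"%s["time_s"],"tcp",(s["ee_pos"]*1000).round(1),"R",Ro.from_rotvec(s["eef_rot"]).as_matrix().round(3).tolist(),"F",s["contact_force"].round(1),"op",round(s["opening"]*1000,1),"gf",round(s["grip_force"],1),"q",s["joints"].round(2))
E
python3 - <<'E'
from h import *
im,C=grab("top","top1")
P={"cells":([(191,291),(230,283),(249,310),(212,321),(305,278),(339,281)],.038),"weight":([(288,311)],.04),"pot":([(333,213)],.052),"pivot":([(418,208)],.08),"stubtip":([(417,245)],.065),"matcorners":([(467,200),(520,201),(523,300),(469,300)],.004),"barends":([(497,212),(490,282)],.034),"lidknob":([(227,213)],.108),"mouldb":([(380,297)],.038),"jar":([(497,150)],.085),"fixcorners":([(288,177),(440,171),(446,252),(288,259)],.012)}
for k,(l,z) in P.items(): print(k,[(cast(C,u,v,z)[:2]*1000).round(0).tolist() for u,v in l])
cv2.imwrite("pics/topcrop.png",cv2.resize(im[150:350,170:450],None,fx=2.8,fy=2.8,interpolation=cv2.INTER_CUBIC))
st()
E
```

```text
cells [[414.0, 361.0], [431.0, 273.0], [370.0, 230.0], [346.0, 312.0], [440.0, 104.0], [432.0, 27.0]]
weight [[367.0, 142.0]]
pot [[587.0, 39.0]]
pivot [[590.0, -151.0]]
stubtip [[509.0, -148.0]]
matcorners [[625.0, -281.0], [621.0, -407.0], [387.0, -398.0], [388.0, -273.0]]
barends [[589.0, -341.0], [427.0, -315.0]]
lidknob [[578.0, 271.0]]
mouldb [[396.0, -65.0]]
jar [[722.0, -335.0]]
fixcorners [[683.0, 144.0], [694.0, -219.0], [499.0, -224.0], [487.0, 144.0]]
t0.20 tcp [ 282.3 -584.8  230.4] R [[0.901, 0.435, -0.001], [0.435, -0.901, 0.002], [-0.0, -0.002, -1.0]] F [ 0.3 -0.7  0. ] op 85.5 gf 0.0 q [ 1.02  0.38  0.04  1.6  -0.02  1.16 -0.05]
```

View pics/topcrop.png

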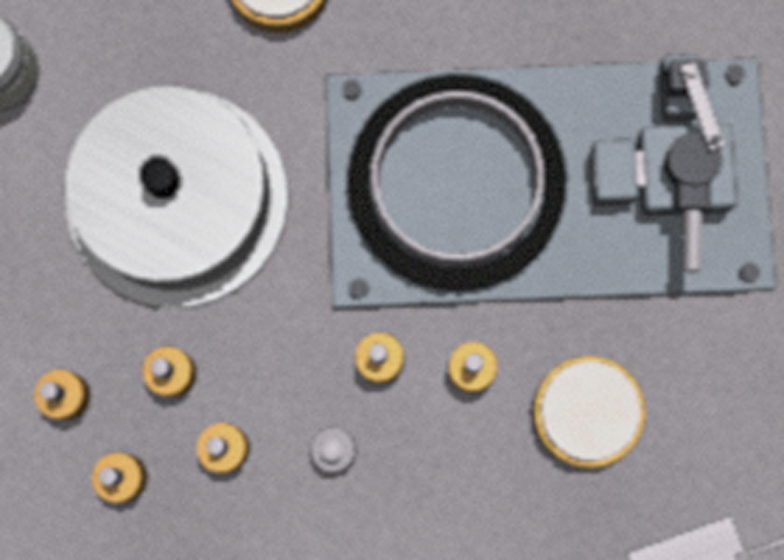

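```bash
python3 -m jog '0 0 -60 0 0 25.8;0 0 -60 0 0 25.8;0 0 -60 0 0 25.8;0 0 -60 0 0 25.8;0 0 -80 0 0 25.8'
python3 -m jog '42 -195 0 0 0 0;42 -195 0 0 0 0;42 -195 0 0 0 0;42 -195 0 0 0 0;42 -195 0 0 0 0'
python3 -m jog '42 -195 0 0 0 0;42 -195 0 0 0 0;42 -195 0 0 0 0;42 -195 0 0 0 0;42 -195 0 0 0 0'
python3 -m jog '42 -195 0 0 0 0;42 -195 0 0 0 0;42 -195 0 0 0 0;42 -195 0 0 0 0;42 -195 0 0 0 0'
python3 -m jog '42 -195 0 0 0 0;42 -195 0 0 0 0;42 -195 0 0 0 0;42 -195 0 0 0 0;42 -195 0 0 0 0'
python3 -m jog '0 0 0 0 0 0;0 0 0 0 0 0;0 0 0 0 0 0'
python3 - <<'E'
from h import *
st(); im,C=grab("wrist","w1"); st()
import pickle; pickle.dump(C,open("w1.pkl","wb"))
E
```

```text
time_s: 0.62
ee_pos: [0.2815, -0.5829, 0.307]
eef_rot: [-3.134, 0.005, 0.007]
contact_force: [-0.2, 0.0, -1.6]
opening: 0.0854
grip_force: 0.0
time_s: 1.03
ee_pos: [0.3255, -0.3868, 0.311]
eef_rot: [-3.14, -0.003, -0.0]
contact_force: [1.4, 1.2, -0.3]
opening: 0.0852
grip_force: 0.0
time_s: 1.45
ee_pos: [0.367, -0.1919, 0.3113]
eef_rot: [-3.141, -0.003, -0.0]
contact_force: [0.4, 0.0, 0.2]
opening: 0.0855
grip_force: 0.0
time_s: 1.87
ee_pos: [0.4088, 0.0032, 0.3115]
eef_rot: [-3.141, -0.004, -0.002]
contact_force: [-0.2, 0.2, -0.1]
opening: 0.0853
grip_force: 0.0
time_s: 2.28
ee_pos: [0.4506, 0.1982, 0.3117]
eef_rot: [-3.14, -0.003, -0.002]
contact_force: [0.3, 0.1, -0.3]
opening: 0.0853
grip_force: 0.0
time_s: 2.53
ee_pos: [0.4508, 0.1936, 0.3108]
eef_rot: [3.14, -0.001, -0.001]
contact_force: [-0.2, -0.0, -0.2]
opening: 0.0852
grip_force: 0.0
t2.53 tcp [450.8 193.6 310.8] R [[1.0, -0.001, -0.001], [-0.001, -1.0, -0.001], [-0.001, 0.001, -1.0]] F [-0.2 -0.  -0.2] op 85.2 gf 0.0 q [ 0.23  0.06 -0.74  1.84  0.04  1.26 -2.09]
t2.58 tcp [451.  192.8 310.8] R [[1.0, -0.003, -0.001], [-0.003, -1.0, -0.001], [-0.001, 0.001, -1.0]] F [-0.4 -0.4  0.8] op 85.4 gf 0.0 q [ 0.23  0.06 -0.74  1.84  0.04  1.26 -2.09]
```

View pics/w1.png

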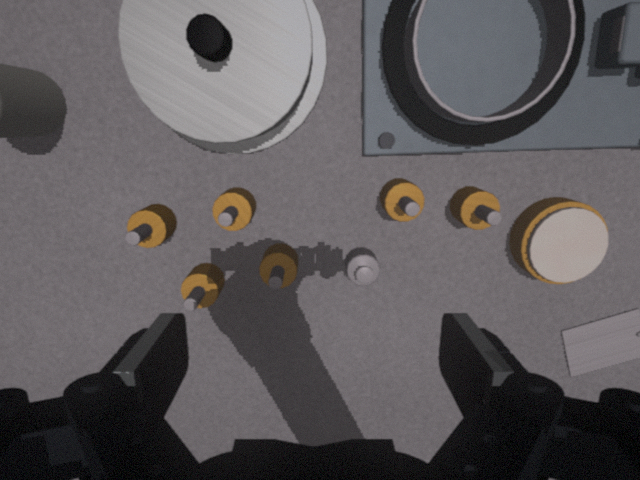

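```bash
cat >> h.py <<'E'
def brass(im):
    hsv=cv2.cvtColor(im,cv2.COLOR_BGR2HSV); return cv2.inRange(hsv,(10,90,50),(32,255,255))
def fitxyz(C,mask_poly_h): pass
def cyl_fit(C,m,u,v,r=0.02,z0=0.,z1=.038,rad=28):
    """position whose projected body-silhouette bounding box/centre equals the blob hull's centroid"""
    w=np.zeros_like(m); cv2.circle(w,(int(u),int(v)),rad,255,-1); p=cv2.findNonZero(m&w)
    hull=cv2.convexHull(p); M=cv2.moments(hull); cen=np.array([M["m10"]/M["m00"],M["m01"]/M["m00"]])
    X=cast(C,*cen,z1*.6)[:2]; a=np.linspace(0,6.28,40)
    for _ in range(6):
        q=np.array([proj(C,(X[0]+r*np.cos(t),X[1]+r*np.sin(t),z)) for z in (z0,z1) for t in a],np.float32)
        h=cv2.convexHull(q); M=cv2.moments(h); c2=(M["m10"]/M["m00"],M["m01"]/M["m00"])
        X=X+(cast(C,*cen,z1*.6)-cast(C,*c2,z1*.6))[:2]
    return X*1000
E
python3 - <<'E'
from h import *
import pickle
C=pickle.load(open("w1.pkl","rb")); im=cv2.imread("pics/w1.png"); m=brass(im)
_,T=grab("top"); imt=cv2.imread("pics/top1.png"); mt=brass(imt)
tops=[(133,238),(228,219),(278,277),(191,304),(412,209),(488,217)]
bod=[(150,228),(233,211),(280,265),(201,288),(403,200),(480,208)]
tb=[(191,291),(230,283),(249,310),(212,321),(305,278),(339,281)]
for s,b,t in zip(tops,bod,tb):
    print((cast(C,*s,.072)[:2]*1000).round(1), cyl_fit(C,m,*b).round(1), cyl_fit(T,mt,*t,rad=12).round(1))
# pot rim: bright pixels in wrist & top
for I,K,(u,v),rr in ((imt,T,(333,213),42),(im,C,(495,40),95)):
    hsv=cv2.cvtColor(I,cv2.COLOR_BGR2HSV); k=cv2.inRange(hsv,(0,0,120),(180,25,255))
    w=np.zeros_like(k); cv2.circle(w,(u,v),rr,255,-1); k&=w
    pts=cv2.findNonZero(k)[:,0]; X=np.array([cast(K,a,b,.052)[:2] for a,b in pts])*1000
    # circle fit with outlier trimming
    for _ in range(8):
        A=np.c_[2*X,np.ones(len(X))]; s=np.linalg.lstsq(A,(X**2).sum(1),rcond=None)[0]; R=np.sqrt(s[2]+s[0]**2+s[1]**2)
        d=np.hypot(*(X-s[:2]).T)-R; X=X[abs(d)<max(4,1.5*d.std())]
    print("pot",s[:2].round(1),R.round(1),len(X),d.std().round(2))
E
```

```text
[418.2 360.6] [418.2 361.7] [415.6 363.8]
[436.  271.6] [435.5 275.3] [433.2 276.9]
[379.5 227.3] [373.9 230.5] [371.  232.1]
[351.9 312.3] [351.4 313.5] [348.1 315.5]
[445.  103.8] [444.6 103.2] [442.7 104.5]
[437.4  33.9] [436.2  27.3] [434.4  28.7]
pot [605.3  36.9] 75.9 540 4.94
pot [590.8  38.1] 67.0 1112 1.12
```

```bash
python3 -m jog '-15.5 -82 60 0 0 0;-15.5 -82 150 0 0 0;-15.5 -82 150 0 0 0;-15.5 -82 160 0 0 0;-15.5 -82 160 0 0 0' 0.45 40 >/dev/null
python3 -m jog '0 0 0 0 0 0;0 0 0 0 0 0;0 0 0 0 0 0'
python3 - <<'E'
from h import *
st(); grab("wrist","w2")
E
```

```text
time_s: 3.3
ee_pos: [0.4373, 0.2757, 0.1529]
eef_rot: [-3.141, 0.005, -0.004]
contact_force: [0.6, -1.3, -0.1]
opening: 0.0477
grip_force: 0.0
t3.30 tcp [437.3 275.7 152.9] R [[1.0, -0.003, 0.003], [-0.003, -1.0, 0.0], [0.003, -0.0, -1.0]] F [ 0.6 -1.3 -0.1] op 47.7 gf 0.0 q [ 0.03  0.32 -0.77  1.96  0.27  0.97 -2.44]
```

View pics/w2.png

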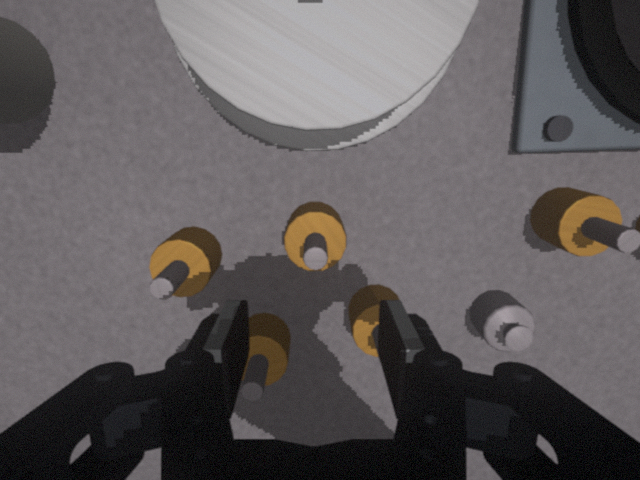

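```bash
python3 - <<'E'
from h import *
_,C=grab("wrist"); print(cast(C,316,258,.072)*1000, cast(C,315,235,.038)*1000)
E
python3 -m jog '-2 0 40 0 0 0;-2 0 80 0 0 0;-2 0 109 0 0 0;-2 0 109 0 0 0;-2 0 109 0 0 0' >/dev/null
python3 -m jog '0 0 0 0 0 0;0 0 0 0 0 0;0 0 0 0 0 0;0 0 0 0 0 0;0 0 0 0 0 0' 1 40
python3 -m jog '0 0 0 0 0 0;0 0 -40 0 0 0;0 0 -80 0 0 0;0 0 -115 0 0 0;0 0 -115 0 0 0' 
python3 -m jog '0 0 0 0 0 0;0 0 0 0 0 0' 
python3 -c 'from h import *;st();grab("wrist","w3")'
```

```text
[436.30187723 274.91043372  72.        ] [440.63542171 275.33638256  38.        ]
time_s: 4.23
ee_pos: [0.4357, 0.2774, 0.0447]
eef_rot: [-3.14, 0.001, -0.007]
contact_force: [-0.8, -1.0, 7.9]
opening: 0.0128
grip_force: 39.6
time_s: 4.65
ee_pos: [0.4378, 0.2807, 0.1648]
eef_rot: [-3.134, -0.0, -0.02]
contact_force: [2.1, 1.8, -2.5]
opening: 0.0126
grip_force: 40.0
time_s: 4.82
ee_pos: [0.4327, 0.2756, 0.1566]
eef_rot: [3.14, -0.001, -0.002]
contact_force: [-0.2, 0.1, -2.9]
opening: 0.0123
grip_force: 40.0
t4.82 tcp [432.7 275.6 156.6] R [[1.0, -0.001, -0.001], [-0.001, -1.0, -0.002], [-0.001, 0.002, -1.0]] F [-0.2  0.1 -2.9] op 12.3 gf 40.0 q [ 0.04  0.31 -0.78  1.96  0.26  0.98 -2.44]
```

View pics/w3.png

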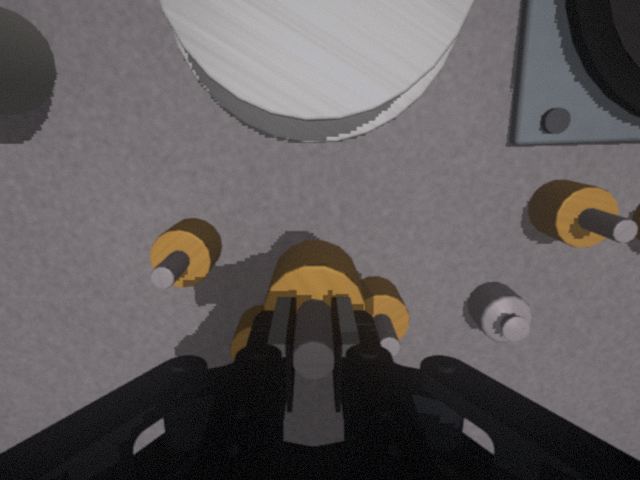

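```bash
python3 -m jog '27 31 0 0 0 0;54 62 0 0 0 0;80 92 0 0 0 0;105 121 0 0 0 0;130 149 0 0 0 0' >/dev/null
python3 -m jog '25 28 0 0 0 0;38 44 0 0 0 0;41.4 47.6 0 0 0 0;41.4 47.6 0 0 0 0;41.4 47.6 0 0 0 0' >/dev/null
python3 -m jog '0 0 0 0 0 0;0 0 0 0 0 0;0 0 0 0 0 0;0 0 0 0 0 0;0 0 0 0 0 0' >/dev/null
python3 - <<'E'
from h import *
st(); im,C=grab("wrist","w4"); import pickle; pickle.dump(C,open("w4.pkl","wb"))
E
```

```text
t6.12 tcp [604.5  80.7 157.5] R [[1.0, 0.001, 0.0], [0.001, -1.0, -0.0], [0.0, 0.0, -1.0]] F [ 0.  -0.1 -3.5] op 12.2 gf 39.8 q [ 0.31  0.46 -0.65  1.74  0.32  1.05 -2.01]
```

View pics/w4.png

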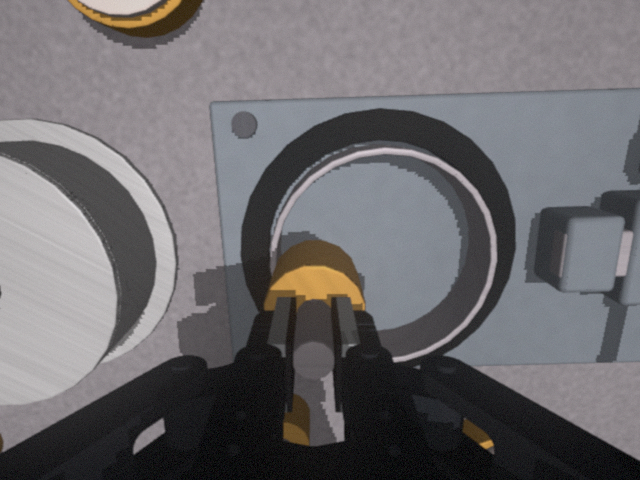

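Run:
```python
from h import *
import pickle
C=pickle.load(open("w4.pkl","rb")); I=cv2.imread("pics/w4.png")
g=cv2.cvtColor(I,cv2.COLOR_BGR2HSV)
k=cv2.inRange(g,(0,0,150),(180,40,255)); k[:, :200]=0; k[:,505:]=0; k[:110]=0;k[400:]=0
pts=cv2.findNonZero(k)[:,0]; X=np.array([cast(C,a,b,.052)[:2] for a,b in pts])*1000
s=np.array([590,38.])
for tol in (10,6,4,3,3,3):
    d=np.hypot(*(X-s[:2]).T)-68; Y=X[abs(d)<tol]
    A=np.c_[2*Y,np.ones(len(Y))]; s=np.linalg.lstsq(A,(Y**2).sum(1),rcond=None)[0]; R=np.sqrt(s[2]+s[0]**2+s[1]**2)
    print(s[:2].round(1),R.round(1),len(Y),np.degrees(np.arctan2(*(Y-s[:2]).T[::-1])).std().round())
```

```text
[591.3  36.4] 65.5 3666 68.0
[592.   37.1] 66.4 2977 72.0
[592.  38.] 67.0 2555 72.0
[591.9  38.4] 67.3 2405 71.0
[591.9  38.4] 67.3 2406 71.0
[591.9  38.4] 67.3 2406 71.0
```

```bash
python3 -m jog '0.3 1.6 20 0 0 0;0.3 1.6 45 0 0 0;0.3 1.6 65 0 0 0;0.3 1.6 80 0 0 0;0.3 1.6 88 0 0 0' 
python3 -m jog '0 0 4 0 0 0;0 0 8 0 0 0;0 0 11 0 0 0;0 0 12.5 0 0 0;0 0 12.5 0 0 0' 
python3 -c 'from h import *;st()'
```

```text
time_s: 6.58
ee_pos: [0.6036, 0.0778, 0.0669]
eef_rot: [3.141, -0.001, -0.006]
contact_force: [-0.2, -1.0, -3.0]
opening: 0.0125
grip_force: 39.9
time_s: 7.0
ee_pos: [0.6057, 0.0784, 0.0573]
eef_rot: [-3.141, 0.001, -0.002]
contact_force: [0.6, -0.3, -3.3]
opening: 0.0124
grip_force: 39.9
t7.00 tcp [605.7  78.4  57.3] R [[1.0, -0.0, 0.001], [-0.0, -1.0, 0.0], [0.001, -0.0, -1.0]] F [ 0.6 -0.3 -3.3] op 12.4 gf 39.9 q [ 0.27  0.59 -0.59  1.79  0.41  0.88 -2.08]
```

```bash
python3 -m jog '0 0 0 0 0 0;0 0 0 0 0 0;0 0 0 0 0 0;0 0 0 0 0 0' 0.66 40
python3 -m jog '0 0 -30 0 0 0;0 0 -70 0 0 0;0 0 -110 0 0 0;0 0 -110 0 0 0;0 0 -110 0 0 0' 
python3 -m jog '-22 -34 0 0 0 0;-44 -68 0 0 0 0;-66 -102 0 0 0 0;-88 -136 0 0 0 0;-110 -170 0 0 0 0' 0.45 >/dev/null
python3 -m jog '-22 -34 0 0 0 0;-44 -68 0 0 0 0;-66 -100 0 0 0 0;-77 -113 0 0 0 0;-77 -113 0 0 0 0' >/dev/null
python3 -m jog '0 0 0 0 0 0;0 0 0 0 0 0;0 0 0 0 0 0' >/dev/null
python3 -c 'from h import *;st()'
```

```text
time_s: 7.33
ee_pos: [0.606, 0.0785, 0.0577]
eef_rot: [-3.141, 0.001, -0.003]
contact_force: [0.2, 0.6, 0.4]
opening: 0.0293
grip_force: 0.0
time_s: 7.75
ee_pos: [0.6081, 0.0793, 0.1711]
eef_rot: [-3.141, 0.001, -0.013]
contact_force: [0.2, 0.7, -0.4]
opening: 0.0287
grip_force: 0.0
t8.83 tcp [419.5 359.1 165.9] R [[1.0, -0.004, -0.001], [-0.004, -1.0, -0.002], [-0.001, 0.002, -1.0]] F [ 0.1  0.4 -1.2] op 47.1 gf 0.0 q [-0.12  0.38 -0.78  1.86  0.31  1.03 -2.61]
```

```bash
python3 -m jog '-1.3 -2.4 40 0 0 0;-1.3 -2.4 80 0 0 0;-1.3 -2.4 110 0 0 0;-1.3 -2.4 121 0 0 0;-1.3 -2.4 121 0 0 0' >/dev/null
python3 -m jog '0 0 0 0 0 0;0 0 0 0 0 0' 
python3 -m jog '0 0 0 0 0 0;0 0 0 0 0 0;0 0 0 0 0 0;0 0 0 0 0 0;0 0 0 0 0 0' 1 40
python3 -m jog '0 0 -40 0 0 0;0 0 -80 0 0 0;0 0 -120 0 0 0;0 0 -120 0 0 0;0 0 -120 0 0 0' >/dev/null
python3 -m jog '22 33 0 0 0 0;44 66 0 0 0 0;66 99 0 0 0 0;88 132 0 0 0 0;110 165 0 0 0 0' >/dev/null
python3 -m jog '22 33 0 0 0 0;44 66 0 0 0 0;66 99 0 0 0 0;88 132 0 0 0 0;106.3 158.3 0 0 0 0' >/dev/null
python3 -m jog '0 0 0 0 0 0;0 0 0 0 0 0;0 0 0 0 0 0;0 0 0 0 0 0;0 0 0 0 0 0' >/dev/null
python3 -c 'from h import *;st()'
```

```text
time_s: 9.42
ee_pos: [0.4187, 0.3649, 0.0478]
eef_rot: [-3.139, 0.002, -0.005]
contact_force: [0.5, 0.4, -0.1]
opening: 0.0465
grip_force: 0.0
time_s: 9.83
ee_pos: [0.418, 0.3643, 0.0471]
eef_rot: [-3.141, 0.001, -0.003]
contact_force: [-0.7, -1.8, 6.3]
opening: 0.0127
grip_force: 39.0
t11.50 tcp [631.6  42.9 164.9] R [[1.0, 0.003, -0.002], [0.003, -1.0, 0.001], [-0.002, -0.001, -1.0]] F [ 0.2  0.9 -2.8] op 12.1 gf 39.9 q [ 0.36  0.5  -0.64  1.67  0.33  1.08 -1.94]
```

```bash
python3 -m jog '2.9 4.7 20 0 0 0;2.9 4.7 40 0 0 0;2.9 4.7 48 0 0 0;2.9 4.7 50 0 0 0;2.9 4.7 50 0 0 0' >/dev/null
python3 -m jog '0 0 0 0 0 0;0 0 0 0 0 0;0 0 0 0 0 0;0 0 0 0 0 0;0 0 0 0 0 0'
python3 - <<'E'
from h import *
st(); im,C=grab("wrist","w5"); st()
E
```

```text
time_s: 12.33
ee_pos: [0.6365, 0.0357, 0.1165]
eef_rot: [3.142, -0.001, 0.002]
contact_force: [1.0, 0.3, -2.6]
opening: 0.0124
grip_force: 39.8
t12.33 tcp [636.5  35.7 116.5] R [[1.0, -0.001, 0.001], [-0.001, -1.0, -0.0], [0.001, 0.0, -1.0]] F [ 1.   0.3 -2.6] op 12.4 gf 39.8 q [ 0.35  0.56 -0.61  1.7   0.37  1.   -1.96]
t12.38 tcp [636.3  35.7 116.3] R [[1.0, -0.001, 0.001], [-0.001, -1.0, -0.0], [0.001, 0.0, -1.0]] F [-0.2 -0.4 -2.1] op 12.7 gf 39.8 q [ 0.35  0.56 -0.61  1.7   0.37  1.   -1.96]
```

View pics/w5.png

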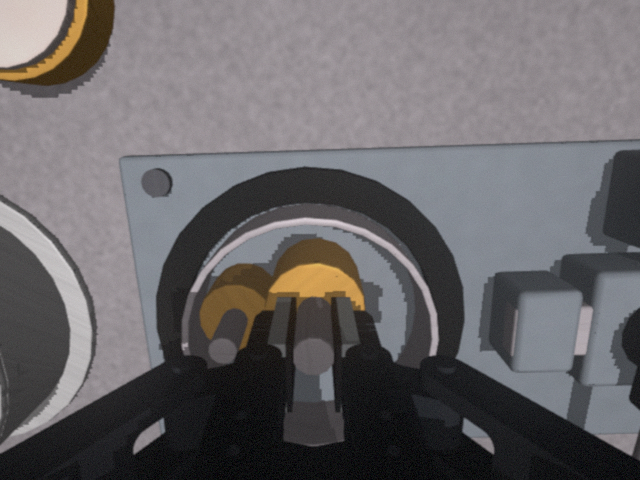

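```bash
python3 -m jog '-2 -2.5 15 0 0 0;-2 -2.5 30 0 0 0;-2 -2.5 42 0 0 0;-2 -2.5 48 0 0 0;-2 -2.5 48 0 0 0' 
python3 -m jog '0 0 3 0 0 0;0 0 6 0 0 0;0 0 8 0 0 0;0 0 8.7 0 0 0;0 0 8.7 0 0 0' 
python3 -m jog '0 0 0 0 0 0;0 0 0 0 0 0;0 0 0 0 0 0' 
python3 -c 'from h import *;st()'
```

```text
time_s: 12.8
ee_pos: [0.6318, 0.0375, 0.0648]
eef_rot: [3.141, -0.001, -0.008]
contact_force: [-0.5, 0.6, -2.4]
opening: 0.0127
grip_force: 39.8
time_s: 13.22
ee_pos: [0.6344, 0.0382, 0.0595]
eef_rot: [-3.142, 0.001, -0.001]
contact_force: [-0.1, -0.4, -2.5]
opening: 0.0127
grip_force: 40.0
time_s: 13.47
ee_pos: [0.6342, 0.0382, 0.0593]
eef_rot: [-3.142, 0.001, -0.001]
contact_force: [-0.6, -0.5, -2.3]
opening: 0.0125
grip_force: 40.0
t13.47 tcp [634.2  38.2  59.3] R [[1.0, -0.0, 0.0], [-0.0, -1.0, 0.0], [0.0, -0.0, -1.0]] F [-0.6 -0.5 -2.3] op 12.5 gf 40.0 q [ 0.32  0.62 -0.58  1.73  0.41  0.91 -2.  ]
```

```bash
python3 -m jog '0 0 0 0 0 0;0 0 0 0 0 0;0 0 0 0 0 0;0 0 0 0 0 0' 0.66 40 >/dev/null
python3 -m jog '0 0 -30 0 0 0;0 0 -70 0 0 0;0 0 -105 0 0 0;0 0 -105 0 0 0;0 0 -105 0 0 0' >/dev/null
python3 -m jog '-29 -28 0 0 0 0;-58 -56 0 0 0 0;-87 -84 0 0 0 0;-116 -112 0 0 0 0;-145 -140 0 0 0 0' 0.45 >/dev/null
python3 -m jog '-29 -28 0 0 0 0;-58 -56 0 0 0 0;-87 -84 0 0 0 0;-116 -112 0 0 0 0;-137.8 -135.3 0 0 0 0' >/dev/null
python3 -m jog '0 0 40 0 0 0;0 0 60 0 0 0;0 0 60 0 0 0;0 0 60 0 0 0;0 0 60 0 0 0' >/dev/null
python3 -m jog '0 0 0 0 0 0;0 0 0 0 0 0;0 0 0 0 0 0;0 0 0 0 0 0;0 0 0 0 0 0' >/dev/null
python3 -c 'from h import *;st()'
```

```text
t15.88 tcp [351.8 313.7 104.6] R [[1.0, -0.001, 0.001], [-0.001, -1.0, 0.0], [0.001, -0.0, -1.0]] F [-0.1  0.1  0. ] op 46.9 gf 0.0 q [-0.06  0.33 -0.83  2.09  0.32  0.85 -2.66]
```

```bash
python3 -m jog '-0.4 0 30 0 0 0;-0.4 0 50 0 0 0;-0.4 0 59 0 0 0;-0.4 0 59 0 0 0;-0.4 0 59 0 0 0' >/dev/null
python3 -m jog '0 0 0 0 0 0;0 0 0 0 0 0' 
python3 -m jog '0 0 0 0 0 0;0 0 0 0 0 0;0 0 0 0 0 0;0 0 0 0 0 0;0 0 0 0 0 0' 1 40
python3 -m jog '0 0 -40 0 0 0;0 0 -80 0 0 0;0 0 -110 0 0 0;0 0 -110 0 0 0;0 0 -110 0 0 0' >/dev/null
python3 -m jog '26 32 0 0 0 0;52 64 0 0 0 0;78 96 0 0 0 0;104 128 0 0 0 0;130 160 0 0 0 0' >/dev/null
python3 -m jog '26 32 0 0 0 0;52 64 0 0 0 0;78 96 0 0 0 0;104 128 0 0 0 0;123.4 156.2 0 0 0 0' >/dev/null
python3 -m jog '0 0 20 0 0 0;0 0 38 0 0 0;0 0 38 0 0 0;0 0 38 0 0 0;0 0 38 0 0 0' >/dev/null
python3 -m jog '0 0 0 0 0 0;0 0 0 0 0 0;0 0 0 0 0 0;0 0 0 0 0 0;0 0 0 0 0 0' >/dev/null
python3 -c 'from h import *;st()'
```

```text
time_s: 16.47
ee_pos: [0.3518, 0.3146, 0.0463]
eef_rot: [-3.14, 0.001, -0.003]
contact_force: [0.1, 0.5, -0.1]
opening: 0.0471
grip_force: 0.0
time_s: 16.88
ee_pos: [0.3514, 0.3138, 0.0457]
eef_rot: [3.142, -0.001, 0.002]
contact_force: [-0.5, -1.0, 5.3]
opening: 0.0129
grip_force: 38.9
t18.97 tcp [604.5  -2.7 117.7] R [[1.0, -0.0, 0.001], [-0.0, -1.0, -0.0], [0.001, 0.0, -1.0]] F [-0.4  0.1 -2.2] op 12.8 gf 39.7 q [ 0.43  0.5  -0.62  1.78  0.34  0.97 -1.9 ]
```

```bash
python3 -m jog '0.3 0 15 0 0 0;0.3 0 30 0 0 0;0.3 0 44 0 0 0;0.3 0 51 0 0 0;0.3 0 51 0 0 0' >/dev/null
python3 -m jog '0 0 3 0 0 0;0 0 6 0 0 0;0 0 8 0 0 0;0 0 8.5 0 0 0;0 0 8.5 0 0 0' >/dev/null
python3 -m jog '0 0 0 0 0 0;0 0 0 0 0 0;0 0 0 0 0 0' 
python3 -m jog '0 0 0 0 0 0;0 0 0 0 0 0;0 0 0 0 0 0;0 0 0 0 0 0' 0.66 40 >/dev/null
python3 -m jog '0 0 -30 0 0 0;0 0 -70 0 0 0;0 0 -105 0 0 0;0 0 -105 0 0 0;0 0 -105 0 0 0' >/dev/null
python3 -m jog '-27 -27 0 0 0 0;-54 -54 0 0 0 0;-81 -81 0 0 0 0;-108 -109 0 0 0 0;-135 -136 0 0 0 0' 0.45 >/dev/null
python3 -m jog '-27 -27 0 0 0 0;-54 -54 0 0 0 0;-81 -81 0 0 0 0;-95.8 -97.1 0 0 0 0;-95.8 -97.1 0 0 0 0' >/dev/null
python3 -m jog '0 0 40 0 0 0;0 0 60 0 0 0;0 0 60 0 0 0;0 0 60 0 0 0;0 0 60 0 0 0' >/dev/null
python3 -m jog '0 0 0 0 0 0;0 0 0 0 0 0;0 0 0 0 0 0;0 0 0 0 0 0;0 0 0 0 0 0' >/dev/null
python3 -c 'from h import *;st()'
```

```text
time_s: 20.05
ee_pos: [0.6047, -0.0028, 0.0579]
eef_rot: [3.142, -0.001, 0.001]
contact_force: [0.4, -0.9, -1.2]
opening: 0.0126
grip_force: 39.8
t22.47 tcp [374.2 230.6 103.1] R [[1.0, -0.001, 0.001], [-0.001, -1.0, 0.0], [0.001, -0.0, -1.0]] F [0.1 0.  1. ] op 46.8 gf 0.0 q [ 0.14  0.26 -0.84  2.16  0.27  0.82 -2.44]
```

```bash
python3 -m jog '0 0 30 0 0 0;0 0 50 0 0 0;0 0 57.4 0 0 0;0 0 57.4 0 0 0;0 0 57.4 0 0 0' >/dev/null
python3 -m jog '0 0 0 0 0 0;0 0 0 0 0 0' 
python3 -m jog '0 0 0 0 0 0;0 0 0 0 0 0;0 0 0 0 0 0;0 0 0 0 0 0;0 0 0 0 0 0' 1 40
python3 -m jog '0 0 -40 0 0 0;0 0 -80 0 0 0;0 0 -110 0 0 0;0 0 -110 0 0 0;0 0 -110 0 0 0' >/dev/null
python3 -m jog '28 26 0 0 0 0;56 52 0 0 0 0;84 78 0 0 0 0;112 103 0 0 0 0;140 128 0 0 0 0' >/dev/null
python3 -m jog '28 26 0 0 0 0;42.7 38.9 0 0 0 0;42.7 38.9 20 0 0 0;42.7 38.9 40 0 0 0;42.7 38.9 40 0 0 0' >/dev/null
python3 -m jog '0 0 0 0 0 0;0 0 0 0 0 0;0 0 0 0 0 0;0 0 0 0 0 0;0 0 0 0 0 0' >/dev/null
python3 -m jog '0 0 0 0 0 0;0 0 0 0 0 0;0 0 0 0 0 0' >/dev/null
python3 -c 'from h import *;st()'
```

```text
time_s: 23.05
ee_pos: [0.3748, 0.2313, 0.0463]
eef_rot: [-3.14, 0.001, -0.004]
contact_force: [-0.3, 0.2, 0.3]
opening: 0.0471
grip_force: 0.0
time_s: 23.47
ee_pos: [0.3743, 0.2305, 0.0458]
eef_rot: [3.141, -0.001, 0.001]
contact_force: [-0.3, -1.5, 5.6]
opening: 0.0128
grip_force: 38.9
t25.38 tcp [556.6  63.5 115.6] R [[1.0, -0.001, 0.001], [-0.001, -1.0, -0.0], [0.001, 0.0, -1.0]] F [-0.  -0.2 -3. ] op 12.4 gf 39.5 q [ 0.39  0.44 -0.69  1.89  0.34  0.94 -2.03]
```

```bash
python3 -m jog '0 0 15 0 0 0;0 0 30 0 0 0;0 0 42 0 0 0;0 0 49 0 0 0;0 0 49 0 0 0' >/dev/null
python3 -m jog '0 0 3 0 0 0;0 0 6 0 0 0;0 0 8 0 0 0;0 0 8.3 0 0 0;0 0 8.3 0 0 0' >/dev/null
python3 -m jog '0 0 0 0 0 0;0 0 0 0 0 0;0 0 0 0 0 0' 
python3 -m jog '0 0 0 0 0 0;0 0 0 0 0 0;0 0 0 0 0 0;0 0 0 0 0 0' 0.66 40 >/dev/null
python3 -m jog '0 0 -30 0 0 0;0 0 -70 0 0 0;0 0 -105 0 0 0;0 0 -105 0 0 0;0 0 -105 0 0 0' >/dev/null
python3 -m jog '-37 -13 0 0 0 0;-74 -26 0 0 0 0;-112 -39.9 0 0 0 0;-112 -39.9 0 0 0 0;-112 -39.9 0 0 0 0' 0.45 >/dev/null
python3 -m jog '0 0 40 0 0 0;0 0 60 0 0 0;0 0 60 0 0 0;0 0 60 0 0 0;0 0 60 0 0 0' >/dev/null
python3 -m jog '0 0 0 0 0 0;0 0 0 0 0 0;0 0 0 0 0 0;0 0 0 0 0 0;0 0 0 0 0 0' >/dev/null
python3 -c 'from h import *;st()'
```

```text
time_s: 26.47
ee_pos: [0.5566, 0.0636, 0.0581]
eef_rot: [-3.142, 0.001, -0.001]
contact_force: [-0.5, -0.1, -2.6]
opening: 0.0128
grip_force: 39.7
t28.47 tcp [444.8 103.5 103.4] R [[1.0, -0.001, 0.001], [-0.001, -1.0, -0.0], [0.001, 0.0, -1.0]] F [ 0.4 -0.1  0.1] op 46.4 gf 0.0 q [ 0.39  0.28 -0.78  2.13  0.27  0.83 -2.12]
```

```bash
python3 -m jog '0 0 30 0 0 0;0 0 50 0 0 0;0 0 57.7 0 0 0;0 0 57.7 0 0 0;0 0 57.7 0 0 0' >/dev/null
python3 -m jog '0 0 0 0 0 0;0 0 0 0 0 0' 
python3 -m jog '0 0 0 0 0 0;0 0 0 0 0 0;0 0 0 0 0 0;0 0 0 0 0 0;0 0 0 0 0 0' 1 40
python3 -m jog '0 0 -40 0 0 0;0 0 -80 0 0 0;0 0 -110 0 0 0;0 0 -110 0 0 0;0 0 -110 0 0 0' >/dev/null
python3 -m jog '28 23 0 0 0 0;56 46 0 0 0 0;84 69 0 0 0 0;112 90.5 0 0 0 0;112 90.5 0 0 0 0' >/dev/null
python3 -m jog '0 0 20 0 0 0;0 0 40 0 0 0;0 0 40 0 0 0;0 0 40 0 0 0;0 0 40 0 0 0' >/dev/null
python3 -m jog '0 0 0 0 0 0;0 0 0 0 0 0;0 0 0 0 0 0;0 0 0 0 0 0;0 0 0 0 0 0' >/dev/null
python3 -c 'from h import *;st()'
```

```text
time_s: 29.05
ee_pos: [0.4457, 0.1039, 0.0464]
eef_rot: [-3.141, 0.001, -0.004]
contact_force: [0.6, 0.1, -0.2]
opening: 0.0472
grip_force: 0.0
time_s: 29.47
ee_pos: [0.445, 0.1034, 0.0458]
eef_rot: [3.141, -0.001, 0.001]
contact_force: [-0.9, -1.4, 5.4]
opening: 0.0126
grip_force: 39.0
t31.13 tcp [556.7  12.9 115.8] R [[1.0, -0.0, 0.001], [-0.0, -1.0, -0.0], [0.001, 0.0, -1.0]] F [-0.2  0.5 -2.4] op 12.4 gf 39.8 q [ 0.48  0.43 -0.69  1.89  0.34  0.93 -1.94]
```

```bash
python3 -m jog '0 0 15 0 0 0;0 0 30 0 0 0;0 0 42 0 0 0;0 0 49 0 0 0;0 0 49 0 0 0' >/dev/null
python3 -m jog '0 0 3 0 0 0;0 0 6 0 0 0;0 0 8 0 0 0;0 0 8.5 0 0 0;0 0 8.5 0 0 0' >/dev/null
python3 -m jog '0 0 0 0 0 0;0 0 0 0 0 0;0 0 0 0 0 0' 
python3 -m jog '0 0 0 0 0 0;0 0 0 0 0 0;0 0 0 0 0 0;0 0 0 0 0 0' 0.66 40 >/dev/null
python3 -m jog '0 0 -30 0 0 0;0 0 -70 0 0 0;0 0 -105 0 0 0;0 0 -105 0 0 0;0 0 -105 0 0 0' >/dev/null
python3 -m jog '-40 -5 0 0 0 0;-80 -10 0 0 0 0;-120.2 -15.1 0 0 0 0;-120.2 -15.1 0 0 0 0;-120.2 -15.1 0 0 0 0' 0.45 >/dev/null
python3 -m jog '0 0 40 0 0 0;0 0 60 0 0 0;0 0 60 0 0 0;0 0 60 0 0 0;0 0 60 0 0 0' >/dev/null
python3 -m jog '0 0 0 0 0 0;0 0 0 0 0 0;0 0 0 0 0 0;0 0 0 0 0 0;0 0 0 0 0 0' >/dev/null
python3 -c 'from h import *;st()'
```

```text
time_s: 32.22
ee_pos: [0.5566, 0.013, 0.058]
eef_rot: [-3.142, 0.001, -0.001]
contact_force: [-0.3, 0.4, -1.9]
opening: 0.0125
grip_force: 40.2
t34.22 tcp [436.6  28.  103.2] R [[1.0, -0.001, 0.001], [-0.001, -1.0, -0.0], [0.001, 0.0, -1.0]] F [-0.9  0.2 -0.4] op 47.2 gf 0.0 q [ 0.57  0.24 -0.78  2.17  0.23  0.81 -1.93]
```

```bash
python3 -m jog '0 0 30 0 0 0;0 0 50 0 0 0;0 0 57.5 0 0 0;0 0 57.5 0 0 0;0 0 57.5 0 0 0' >/dev/null
python3 -m jog '0 0 0 0 0 0;0 0 0 0 0 0' 
python3 -m jog '0 0 0 0 0 0;0 0 0 0 0 0;0 0 0 0 0 0;0 0 0 0 0 0;0 0 0 0 0 0' 1 40
python3 -m jog '0 0 -40 0 0 0;0 0 -80 0 0 0;0 0 -115 0 0 0;0 0 -115 0 0 0;0 0 -115 0 0 0' >/dev/null
python3 -m jog '39 -3 0 0 0 0;78 -6 0 0 0 0;117 -8 0 0 0 0;155 -10.2 0 0 0 0;155 -10.2 0 0 0 0' >/dev/null
python3 -m jog '0 0 20 0 0 0;0 0 30 0 0 0;0 0 30 0 0 0;0 0 30 0 0 0;0 0 30 0 0 0' >/dev/null
python3 -m jog '0 0 0 0 0 0;0 0 0 0 0 0;0 0 0 0 0 0;0 0 0 0 0 0;0 0 0 0 0 0' >/dev/null
python3 - <<'E'
from h import *
st(); im,C=grab("wrist","w6"); import pickle; pickle.dump(C,open("w6.pkl","wb"))
E
```

```text
time_s: 34.8
ee_pos: [0.4375, 0.0282, 0.0464]
eef_rot: [3.141, -0.001, 0.004]
contact_force: [0.2, 0.1, -0.1]
opening: 0.0467
grip_force: 0.0
time_s: 35.22
ee_pos: [0.4368, 0.0279, 0.0457]
eef_rot: [3.141, -0.001, 0.001]
contact_force: [-1.0, -0.5, 4.7]
opening: 0.0127
grip_force: 39.0
t36.88 tcp [591.4  38.1 130.7] R [[1.0, -0.001, 0.001], [-0.001, -1.0, -0.0], [0.001, 0.0, -1.0]] F [ 0.3 -0.5 -2.5] op 12.6 gf 39.7 q [ 0.46  0.49 -0.73  1.8   0.39  1.   -2.  ]
```

View pics/w6.png

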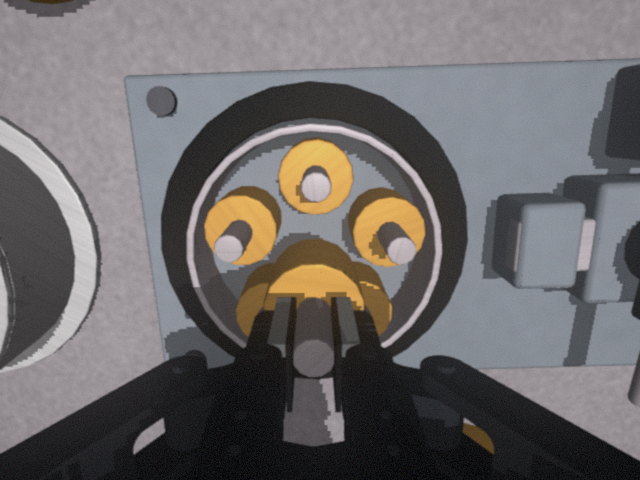

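```bash
python3 -m jog '0 0 15 0 0 0;0 0 30 0 0 0;0 0 44 0 0 0;0 0 52 0 0 0;0 0 58 0 0 0'
python3 -m jog '0 0 4 0 0 0;0 0 8 0 0 0;0 0 12 0 0 0;0 0 14.3 0 0 0;0 0 14.5 0 0 0'
python3 -m jog '0 0 0 0 0 0;0 0 0 0 0 0;0 0 0 0 0 0' 
python3 -m jog '0 0 0 0 0 0;0 0 0 0 0 0;0 0 0 0 0 0;0 0 0 0 0 0' 0.66 40 
python3 -m jog '0 0 -20 0 0 0;0 0 -50 0 0 0;0 0 -90 0 0 0;0 0 -130 0 0 0;0 0 -160 0 0 0' >/dev/null
python3 -m jog '-25 -40 0 0 0 0;-50 -80 0 0 0 0;-50 -110 0 0 0 0;-50 -130 0 0 0 0;-50 -130 0 0 0 0' 0.0 >/dev/null
python3 -m jog '0 0 0 0 0 0;0 0 0 0 0 0;0 0 0 0 0 0;0 0 0 0 0 0;0 0 0 0 0 0' >/dev/null
python3 - <<'E'
from h import *
st(); im,C=grab("wrist","w7"); import pickle; pickle.dump(C,open("w7.pkl","wb"))
E
```

```text
time_s: 37.35
ee_pos: [0.5892, 0.0379, 0.0692]
eef_rot: [3.142, -0.0, -0.007]
contact_force: [-0.5, -0.1, -1.7]
opening: 0.0124
grip_force: 39.9
time_s: 37.77
ee_pos: [0.5917, 0.0383, 0.058]
eef_rot: [-3.142, 0.001, -0.001]
contact_force: [0.4, 0.5, -2.2]
opening: 0.0122
grip_force: 39.8
time_s: 38.02
ee_pos: [0.5914, 0.0382, 0.0579]
eef_rot: [3.142, -0.001, 0.001]
contact_force: [-0.5, -0.4, -1.7]
opening: 0.0125
grip_force: 39.7
time_s: 38.35
ee_pos: [0.5916, 0.0383, 0.0581]
eef_rot: [-3.142, 0.001, -0.001]
contact_force: [0.2, -0.6, -0.3]
opening: 0.0293
grip_force: 0.0
t39.60 tcp [541.7 166.5 217.4] R [[1.0, -0.003, -0.0], [-0.003, -1.0, -0.0], [-0.0, 0.0, -1.0]] F [ 1.  -0.3 -0.7] op 85.6 gf 0.0 q [ 0.33  0.36 -0.84  1.78  0.29  1.13 -2.18]
```

View pics/w7.png

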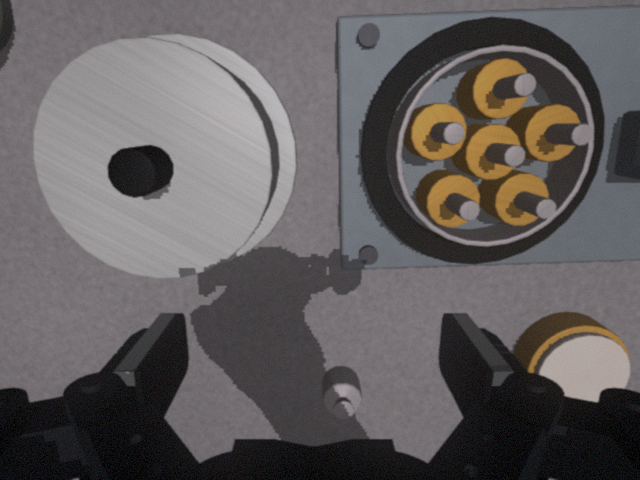

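```bash
cat > lid.py <<'E'
from h import *
def lid(im,C,u,v):
    m=(im.max(2)<45).astype(np.uint8)*255
    n,l=cv2.connectedComponents(m); m=((l==l[int(v),int(u)])*255).astype(np.uint8)
    print("blob",cv2.boundingRect(m)); a=cyl_fit(C,m,u,v,r=.015,z0=.072,z1=.108,rad=60)
    return a
E
python3 - <<'E'
from lid import *
import pickle
C=pickle.load(open("w7.pkl","rb")); im=cv2.imread("pics/w7.png")
print("knob",lid(im,C,130,172))
# lid top disc circle: left-side contour points
k=cv2.inRange(im,(120,120,120),(255,255,255)); k[:,300:]=0; c=max(cv2.findContours(k,0,1)[0],key=cv2.contourArea)[:,0]
c=c[c[:,0]<140]; X=np.array([cast(C,a,b,.072)[:2] for a,b in c])*1000
A=np.c_[2*X,np.ones(len(X))]; s=np.linalg.lstsq(A,(X**2).sum(1),rcond=None)[0]; print("disc",s[:2],np.sqrt(s[2]+s[0]**2+s[1]**2))
E
```

```text
blob (109, 146, 63, 51)
knob [583.7039499  273.39517906]
disc [583.68489838 273.83173049] 78.76851457074504
```

```bash
python3 -m jog '14 -36 0 0 0 0;28 -72 0 0 0 0;42 -107 30 0 0 0;42 -107 60 0 0 0;42 -107 70 0 0 0' 0.3 80 >/dev/null
python3 -m jog '0 0 0 0 0 0;0 0 0 0 0 0;0 0 0 0 0 0;0 0 0 0 0 0;0 0 0 0 0 0'
python3 - <<'E'
from lid import *
st(); im,C=grab("wrist","w8"); u,v=proj(C,(.5837,.2735,.108)); print(u,v); print(lid(im,C,u,v-5))
E
```

```text
time_s: 40.48
ee_pos: [0.5847, 0.2748, 0.1499]
eef_rot: [-3.141, 0.003, -0.005]
contact_force: [-0.4, -1.4, 0.2]
opening: 0.0596
grip_force: 0.0
t40.48 tcp [584.7 274.8 149.9] R [[1.0, -0.002, 0.003], [-0.002, -1.0, 0.001], [0.003, -0.001, -1.0]] F [-0.4 -1.4  0.2] op 59.6 gf 0.0 q [ 0.08  0.58 -0.78  1.65  0.45  1.1  -2.4 ]
316.8133524872454 282.85685736783256
blob (285, 235, 62, 75)
[583.95803465 274.26871158]
```

```bash
python3 -m jog '-0.8 0.8 30 0 0 0;-0.8 0.8 55 0 0 0;-0.8 0.8 68 0 0 0;-0.8 0.8 72 0 0 0;-0.8 0.8 72 0 0 0' >/dev/null
python3 -m jog '0 0 0 0 0 0;0 0 0 0 0 0;0 0 0 0 0 0;0 0 0 0 0 0;0 0 0 0 0 0'
python3 -m jog '0 0 0 0 0 0;0 0 0 0 0 0;0 0 0 0 0 0;0 0 0 0 0 0;0 0 0 0 0 0' 1 80
python3 -m jog '0 0 -15 0 0 0;0 0 -40 0 0 0;0 0 -70 0 0 0;0 0 -95 0 0 0;0 0 -110 0 0 0' >/dev/null
python3 -m jog '0 0 0 0 0 0;0 0 0 0 0 0;0 0 0 0 0 0;0 0 0 0 0 0;0 0 0 0 0 0'
python3 -m jog '0 0 0 0 0 0;0 0 0 0 0 0;0 0 0 0 0 0;0 0 0 0 0 0;0 0 0 0 0 0'
```

```text
time_s: 41.37
ee_pos: [0.5831, 0.2748, 0.0766]
eef_rot: [-3.141, 0.001, -0.002]
contact_force: [-0.3, 0.4, 0.3]
opening: 0.0597
grip_force: 0.0
time_s: 41.78
ee_pos: [0.5827, 0.2743, 0.0761]
eef_rot: [3.141, -0.001, 0.001]
contact_force: [0.7, -1.2, 3.7]
opening: 0.0281
grip_force: 78.8
time_s: 42.62
ee_pos: [0.5813, 0.2734, 0.1832]
eef_rot: [3.14, -0.001, -0.006]
contact_force: [-0.5, 0.0, -3.7]
opening: 0.0283
grip_force: 79.4
time_s: 43.03
ee_pos: [0.5825, 0.2745, 0.1857]
eef_rot: [-3.141, 0.001, -0.0]
contact_force: [1.7, -1.4, -4.0]
opening: 0.0282
grip_force: 79.4
```

```bash
python3 -m jog '2 30 0 0 0 0;3 65 0 0 0 0;4 100 0 0 0 0;6 135 0 0 0 0;7 170 0 0 0 0' >/dev/null
python3 -m jog '0 30 0 0 0 0;1 50 0 0 0 0;1 62 0 0 0 0;1 66.3 0 0 0 0;1 66.3 0 0 0 0' >/dev/null
python3 -m jog '0 0 0 0 0 0;0 0 0 0 0 0;0 0 0 0 0 0;0 0 0 0 0 0;0 0 0 0 0 0' >/dev/null
python3 -m jog '0 0 0 0 0 0;0 0 0 0 0 0;0 0 0 0 0 0;0 0 0 0 0 0;0 0 0 0 0 0' >/dev/null
python3 - <<'E'
from h import *
st(); im,C=grab("wrist","w9"); import pickle; pickle.dump(C,open("w9.pkl","wb"))
E
```

```text
t44.70 tcp [590.4  38.  185.7] R [[1.0, -0.001, 0.0], [-0.001, -1.0, 0.0], [0.0, -0.0, -1.0]] F [ 0.1  0.3 -4. ] op 27.9 gf 80.0 q [ 0.5   0.43 -0.79  1.75  0.34  1.1  -1.97]
```

View pics/w9.png

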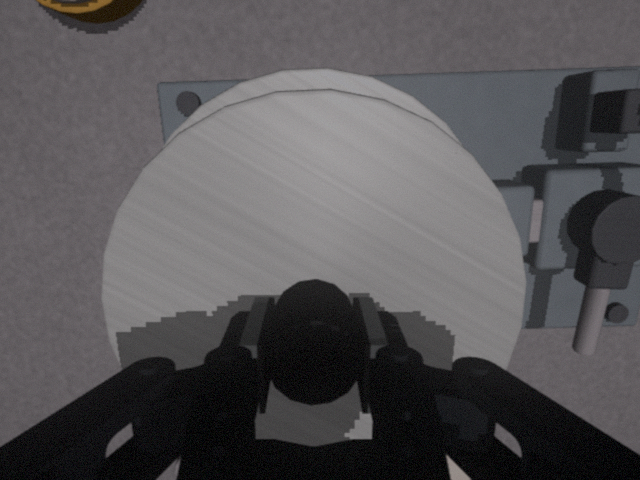

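```bash
python3 -m jog '0 0 10 0 0 0;0 0 20 0 0 0;0 0 30 0 0 0;0 0 40 0 0 0;0 0 48 0 0 0'
python3 -m jog '0 0 6 0 0 0;0 0 12 0 0 0;0 0 18 0 0 0;0 0 23 0 0 0;0 0 26 0 0 0'
python3 -m jog '0 0 2 0 0 0;0 0 4 0 0 0;0 0 5 0 0 0;0 0 6 0 0 0;0 0 6 0 0 0'
python3 -m jog '0 0 0 0 0 0;0 0 0 0 0 0;0 0 0 0 0 0'
```

```text
time_s: 45.17
ee_pos: [0.5893, 0.0378, 0.1354]
eef_rot: [3.141, -0.001, -0.004]
contact_force: [-1.1, 0.1, -4.1]
opening: 0.0279
grip_force: 80.0
time_s: 45.58
ee_pos: [0.5902, 0.0381, 0.111]
eef_rot: [-3.142, 0.001, 0.001]
contact_force: [-0.7, -0.7, -3.4]
opening: 0.0283
grip_force: 80.0
time_s: 46.0
ee_pos: [0.5907, 0.0382, 0.1062]
eef_rot: [3.141, -0.001, 0.001]
contact_force: [-0.6, -0.0, -3.1]
opening: 0.0281
grip_force: 80.5
time_s: 46.25
ee_pos: [0.5907, 0.0383, 0.1062]
eef_rot: [-3.142, 0.001, -0.001]
contact_force: [-0.5, -0.5, -1.9]
opening: 0.0283
grip_force: 80.5
```

```bash
for i in 1; do
python3 -m jog '0 0 1 0 0 0;0 0 2 0 0 0;0 0 3 0 0 0;0 0 3 0 0 0;0 0 3 0 0 0'|egrep 'pos|cont'
python3 -m jog '0 0 0 0 0 0;0 0 0 0 0 0;0 0 0 0 0 0;0 0 0 0 0 0;0 0 0 0 0 0'|egrep 'pos|cont'
python3 -m jog '0 0 1 0 0 0;0 0 2 0 0 0;0 0 3 0 0 0;0 0 3 0 0 0;0 0 3 0 0 0'|egrep 'pos|cont'
python3 -m jog '0 0 0 0 0 0;0 0 0 0 0 0;0 0 0 0 0 0;0 0 0 0 0 0;0 0 0 0 0 0'|egrep 'pos|cont'
done
```

```text
ee_pos: [0.5907, 0.0382, 0.1048]
contact_force: [-4.7, -0.5, 7.9]
ee_pos: [0.5908, 0.0383, 0.1048]
contact_force: [-5.3, -1.3, 7.4]
ee_pos: [0.5907, 0.0382, 0.1019]
contact_force: [-4.6, -1.5, 8.3]
ee_pos: [0.5907, 0.0383, 0.1018]
contact_force: [-4.6, -0.5, 8.8]
```

```bash
for i in 1; do
python3 -m jog '0 0 1 0 0 0;0 0 2 0 0 0;0 0 3 0 0 0;0 0 3 0 0 0;0 0 3 0 0 0'|egrep 'pos|cont'
python3 -m jog '0 0 0 0 0 0;0 0 0 0 0 0;0 0 0 0 0 0;0 0 0 0 0 0;0 0 0 0 0 0'|egrep 'pos|cont'
python3 -m jog '0 0 0.5 0 0 0;0 0 1 0 0 0;0 0 1.5 0 0 0;0 0 1.5 0 0 0;0 0 1.5 0 0 0'|egrep 'pos|cont'
python3 -m jog '0 0 0 0 0 0;0 0 0 0 0 0;0 0 0 0 0 0;0 0 0 0 0 0;0 0 0 0 0 0'|egrep 'pos|cont'
done
```

```text
ee_pos: [0.5908, 0.0383, 0.1]
contact_force: [-6.8, -2.0, 14.8]
ee_pos: [0.5908, 0.0383, 0.1]
contact_force: [-6.6, -1.9, 14.4]
ee_pos: [0.5908, 0.0383, 0.1]
contact_force: [-10.6, -2.6, 21.1]
ee_pos: [0.5908, 0.0382, 0.1]
contact_force: [-11.1, -2.5, 21.9]
```

```bash
python3 -m jog '0 0 -1 0 0 0;0 0 -2 0 0 0;0 0 -3 0 0 0;0 0 -4 0 0 0;0 0 -4 0 0 0'|egrep 'pos|cont'
python3 -m jog '0 0 0 0 0 0;0 0 0 0 0 0;0 0 0 0 0 0;0 0 0 0 0 0;0 0 0 0 0 0' 0.3 |egrep 'pos|cont'
python3 -m jog '0 0 -20 0 0 0;0 0 -50 0 0 0;0 0 -90 0 0 0;0 0 -130 0 0 0;0 0 -170 0 0 0' |egrep 'pos|cont'
python3 -m jog '-5 40 -10 0 0 0;-10 80 -20 0 0 0;-15 120 -20 0 0 0;-20 160 -20 0 0 0;-20 200 -20 0 0 0' >/dev/null
python3 -m jog '0 40 0 0 0 0;0 68 0 0 0 0;0 68 0 0 0 0;0 68 0 0 0 0;0 68 0 0 0 0' >/dev/null
python3 -m jog '0 0 0 0 0 0;0 0 0 0 0 0;0 0 0 0 0 0;0 0 0 0 0 0;0 0 0 0 0 0' >/dev/null
python3 - <<'E'
from h import *
st(); im,C=grab("wrist","w10"); import pickle; pickle.dump(C,open("w10.pkl","wb"))
E
```

```text
ee_pos: [0.5907, 0.0383, 0.1001]
contact_force: [-3.8, -0.5, 5.3]
ee_pos: [0.5906, 0.0381, 0.099]
contact_force: [0.2, -0.3, -0.9]
ee_pos: [0.59, 0.0383, 0.2705]
contact_force: [0.7, -1.3, -1.3]
t52.08 tcp [ 570.5 -229.1  289.3] R [[1.0, 0.001, 0.0], [0.001, -1.0, -0.0], [0.0, 0.0, -1.0]] F [-0.8 -0.2 -0.8] op 59.8 gf 0.0 q [ 0.89  0.36 -0.72  1.59  0.24  1.28 -1.44]
```

View pics/w10.png

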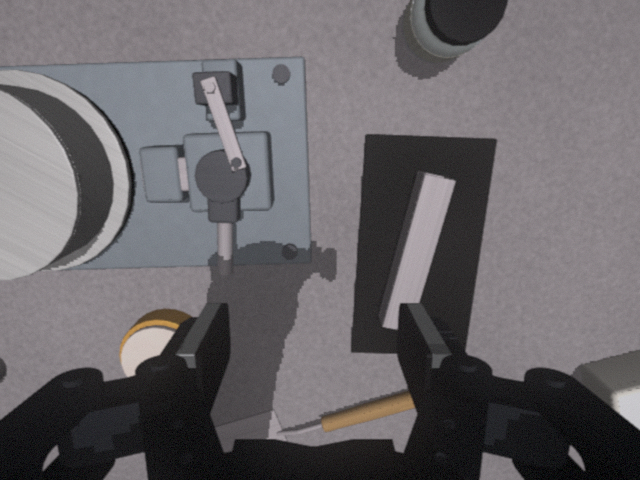

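Run:
```python
from h import *
import pickle
C=pickle.load(open("w10.pkl","rb")); im=cv2.imread("pics/w10.png"); g=im.max(2)
# bar top
k=((g>150)*255).astype(np.uint8); k[:150]=0;k[330:]=0;k[:,:360]=0;k[:,480:]=0
c=max(cv2.findContours(k,0,1)[0],key=cv2.contourArea); P=np.array([cast(C,*p,.034)[:2] for p in c[:,0]],np.float32)*1000
print("bar",cv2.minAreaRect(P),cv2.boxPoints(cv2.minAreaRect(P)).round(1).tolist())
# mat
k=((g<40)*255).astype(np.uint8); k[:, :340]=0; k[:125]=0;k[300:]=0;k[:,500:]=0
c=max(cv2.findContours(k,0,1)[0],key=cv2.contourArea); 
for e in [(367,135),(496,139),(465,353),(352,352)]: print("mat",(cast(C,*e,.004)[:2]*1000).round(1))
# stub rows
for r in range(218,280,4): print(r,im[r,208:244].max(1).tolist())
for p in [(222,176)]: print("pivot",(cast(C,*p,.085)*1000).round(1))
for e in [(304,57),(311,263),(0,66),(130,267)]: print("fix",(cast(C,*e,.012)[:2]*1000).round(1))
```

```text
bar ((514.7922973632812, -330.46563720703125), (28.243661880493164, 159.1877899169922), 78.19808959960938) [[434.0, -328.0], [589.7999877929688, -360.6000061035156], [595.5999755859375, -332.8999938964844], [439.79998779296875, -300.3999938964844]]
mat [ 629.1 -281.2]
mat [ 625.2 -407.2]
mat [ 391.2 -399.8]
mat [ 392.5 -272.5]
218 [96, 79, 85, 87, 84, 89, 86, 91, 88, 88, 89, 91, 91, 87, 91, 88, 88, 88, 84, 94, 90, 95, 88, 92, 87, 87, 86, 85, 67, 54, 50, 58, 74, 89, 102, 120]
222 [137, 134, 127, 113, 103, 102, 101, 97, 91, 81, 80, 91, 91, 89, 93, 93, 93, 94, 90, 90, 90, 83, 80, 72, 76, 71, 77, 91, 110, 120, 135, 138, 141, 136, 142, 142]
226 [138, 141, 138, 136, 134, 140, 138, 138, 128, 121, 128, 137, 148, 153, 164, 166, 164, 158, 156, 157, 147, 137, 122, 108, 91, 81, 78, 84, 106, 130, 140, 144, 137, 136, 137, 142]
230 [140, 140, 137, 142, 141, 139, 140, 136, 131, 119, 127, 135, 146, 156, 161, 166, 165, 158, 159, 154, 145, 135, 121, 108, 85, 85, 79, 81, 107, 131, 136, 138, 139, 139, 137, 142]
234 [140, 137, 139, 140, 140, 138, 140, 142, 133, 120, 125, 135, 147, 153, 165, 162, 162, 161,
[... 1288 characters left out ...]
01, 83, 83, 83, 77, 83, 79, 78, 80, 81, 89, 90, 95, 92, 95, 98, 93, 91, 88, 83, 83, 79, 72, 69, 75, 77, 81, 79, 77, 80, 81, 86, 79, 83, 81]
270 [129, 119, 99, 81, 81, 79, 82, 79, 79, 85, 80, 89, 94, 94, 90, 98, 100, 93, 92, 90, 86, 83, 75, 70, 72, 75, 86, 83, 84, 86, 84, 79, 82, 84, 85, 85]
274 [140, 135, 121, 91, 81, 83, 85, 81, 81, 83, 80, 84, 84, 94, 95, 94, 95, 89, 92, 89, 83, 81, 78, 78, 78, 79, 78, 82, 82, 79, 83, 84, 84, 85, 85, 84]
278 [140, 135, 123, 93, 83, 82, 82, 83, 82, 85, 80, 78, 79, 83, 83, 84, 80, 78, 84, 76, 76, 82, 82, 81, 78, 83, 83, 81, 79, 82, 81, 78, 78, 82, 79, 83]
pivot [ 599.  -155.1   85. ]
fix [ 698.1 -220.5]
fix [ 500.6 -226.5]
fix [690.5  57.7]
fix [496.3 -38.3]
```

Run:
```python
from h import *
import pickle
C=pickle.load(open("w10.pkl","rb"))
for p in [(224.5,226),(224.5,250),(224.5,274)]: print((cast(C,*p,.065)*1000).round(1))
print("tip edge z58/65/72",[(cast(C,224.5,277,z)*1000).round(1).tolist() for z in(.058,.065,.072)])
print("shoulder z65-80",[(cast(C,224,222,z)*1000).round(1).tolist() for z in(.065,.078)])
for z in (.08,.09): print("cap",(cast(C,222,176,z)*1000).round(1), "r px", 26*(C["c"][2]-z)/C["F"]*1000)
```

```text
[ 552.7 -150.4   65. ]
[ 530.6 -149.1   65. ]
[ 507.7 -147.8   65. ]
tip edge z58/65/72 [[502.2, -146.1, 58.0], [504.8, -147.7, 65.0], [507.4, -149.2, 72.0]]
shoulder z65-80 [[556.3, -150.2, 65.0], [559.3, -153.0, 78.0]]
cap [ 598.4 -154.    80. ] r px 21.460837772910544
cap [ 599.6 -156.1   90. ] r px 20.84932120415524
```

```bash
python3 -m jog '-20 36 10 0 0 4;-40 72 40 0 0 8;-55.7 101.4 70 0 0 11.8;-55.7 101.4 100 0 0 11.8;-55.7 101.4 130 0 0 11.8' 0.2 80 >/dev/null
python3 -m jog '0 0 0 0 0 0;0 0 0 0 0 0;0 0 0 0 0 0;0 0 0 0 0 0;0 0 0 0 0 0' >/dev/null
python3 -m jog '0 0 0 0 0 0;0 0 0 0 0 0;0 0 0 0 0 0;0 0 0 0 0 0;0 0 0 0 0 0' >/dev/null
python3 - <<'E'
from h import *
st(); im,C=grab("wrist","w11"); g=im.max(2)
u,v=proj(C,(.5148,-.3305,.034)); print(u,v)
k=((g>140)*255).astype(np.uint8); k[:,:int(u)-90]=0;k[:,int(u)+90:]=0
c=max(cv2.findContours(k,0,1)[0],key=cv2.contourArea); print(cv2.boundingRect(c))
P=np.array([cast(C,*p,.034)[:2] for p in c[:,0]],np.float32)*1000
print("bar",cv2.minAreaRect(P),cv2.boxPoints(cv2.minAreaRect(P)).round(1).tolist())
E
```

```text
t53.38 tcp [ 514.5 -331.3  159.3] R [[0.979, -0.205, 0.0], [-0.205, -0.979, -0.0], [0.0, 0.0, -1.0]] F [-0.6  0.1 -0.4] op 68.0 gf 0.0 q [ 0.99  0.46 -0.61  1.73  0.3   1.05 -1.5 ]
312.39185809866154 234.52841527237493
(222, 0, 180, 68)
bar ((631.243896484375, -354.7641906738281), (104.36383056640625, 34.89847183227539), 77.51384735107422) [[602.9000244140625, -401.8999938964844], [637.0, -409.5], [659.5999755859375, -307.6000061035156], [625.5, -300.0]]
```

```bash
python3 -m jog '0 -0.8 30 0 0 0;0 -0.8 65 0 0 0;0 -0.8 100 0 0 0;0 -0.8 125 0 0 0;0 -0.8 140 0 0 0' >/dev/null
python3 -m jog '0 0 0 0 0 0;0 0 4 0 0 0;0 0 8 0 0 0;0 0 10 0 0 0;0 0 10 0 0 0' 
python3 -m jog '0 0 0 0 0 0;0 0 0 0 0 0;0 0 0 0 0 0;0 0 0 0 0 0;0 0 0 0 0 0' 1 80
python3 -m jog '0 0 0 0 0 0;0 0 0 0 0 0;0 0 0 0 0 0;0 0 0 0 0 0;0 0 0 0 0 0' 
python3 -c 'from h import *;st()'
```

```text
time_s: 54.27
ee_pos: [0.5157, -0.331, 0.0104]
eef_rot: [3.124, -0.324, 0.003]
contact_force: [-0.5, -0.3, 0.5]
opening: 0.0684
grip_force: 0.0
time_s: 54.68
ee_pos: [0.5152, -0.3308, 0.0102]
eef_rot: [3.124, -0.324, 0.001]
contact_force: [-1.6, 0.8, 4.7]
opening: 0.0288
grip_force: 80.9
time_s: 55.1
ee_pos: [0.5152, -0.3308, 0.0101]
eef_rot: [3.124, -0.324, 0.001]
contact_force: [-1.3, 0.2, 5.7]
opening: 0.0292
grip_force: 80.9
t55.10 tcp [ 515.2 -330.8   10.1] R [[0.979, -0.205, 0.001], [-0.205, -0.979, -0.001], [0.001, 0.001, -1.0]] F [-1.3  0.2  5.7] op 29.2 gf 80.9 q [ 0.92  0.65 -0.52  1.8   0.43  0.8  -1.6 ]
```

```bash
python3 -m jog '0 0 -15 0 0 0;0 0 -40 0 0 0;0 0 -75 0 0 0;0 0 -105 0 0 0;0 0 -120 0 0 0' >/dev/null
python3 -m jog '-25 -27 0 0 0 -2;-50 -54 0 0 0 -4;-75 -81 0 0 0 -6;-100 -108 0 0 0 -8;-122 -135 0 0 0 -9' >/dev/null
python3 -m jog '0 0 0 0 0 0;0 0 0 0 0 0;0 0 0 0 0 0;0 0 0 0 0 0;0 0 0 0 0 0' >/dev/null
python3 -m jog '0 0 0 0 0 0;0 0 0 0 0 0;0 0 0 0 0 0;0 0 0 0 0 0;0 0 0 0 0 0' >/dev/null
python3 - <<'E'
from h import *
st(); s=status.read_state(); Rt=Ro.from_rotvec(s["eef_rot"]).as_matrix()
print("yaw",np.degrees(np.arctan2(Rt[1,0],Rt[0,0])),"d tool to (405,-142.7,56.1)",Rt.T@(np.array([405,-142.7,56.1])-s["ee_pos"]*1000))
E
```

```text
t56.77 tcp [ 423.  -173.4  129.1] R [[0.999, -0.049, -0.0], [-0.049, -0.999, 0.0], [-0.0, -0.0, -1.0]] F [ 1.5 -0.2 -3.5] op 28.5 gf 80.0 q [ 1.    0.23 -0.75  2.11  0.2   0.88 -1.49]
yaw -2.8357580443237733 d tool to (405,-142.7,56.1) [-19.50475636 -29.70178815  73.02480509]
```

```bash
python3 -m jog '25 15 0 0 0 0;50 30 0 0 0 0;50 30 0 0 0 0;50 30 0 0 0 0;50 30 0 0 0 0' >/dev/null
python3 -m jog '0 0 0 0 0 0;0 0 0 0 0 0;0 0 0 0 0 0;0 0 0 0 0 0;0 0 0 0 0 0' >/dev/null
python3 -m jog '0 0 0 0 0 0;0 0 0 0 0 0;0 0 0 0 0 0' >/dev/null
python3 - <<'E'
from h import *
st(); im,C=grab("wrist","w12"); import pickle; pickle.dump(C,open("w12.pkl","wb"))
E
```

```text
t57.85 tcp [ 471.4 -205.8  129.2] R [[0.999, -0.049, 0.0], [-0.049, -0.999, -0.0], [0.0, 0.0, -1.0]] F [-0.5 -0.4 -3.3] op 28.7 gf 80.1 q [ 0.96  0.34 -0.71  1.98  0.28  0.92 -1.52]
```

View pics/w12.png

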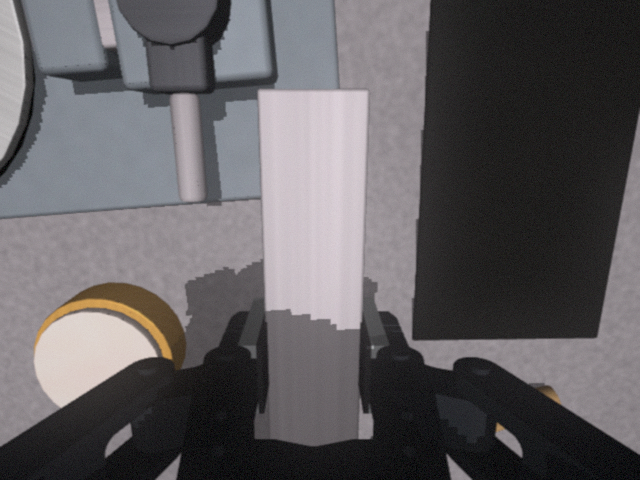

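Run:
```python
from h import *
import pickle
C=pickle.load(open("w12.pkl","rb")); im=cv2.imread("pics/w12.png"); g=im.max(2).astype(int)
for r in (110,130,150,170,190): print(r,g[r,160:216:2].tolist())
for p in [(184.5,100),(188,145),(191.5,192),(191.5,201)]: print((cast(C,*p,.065)*1000).round(1))
print("bar end",[(cast(C,u,91,.1531)*1000).round(1).tolist() for u in (258,368)],[(cast(C,u,300,.1531)*1000).round(1).tolist() for u in (264,362.5)])
print("shoulder",(cast(C,183,94,.065)*1000).round(1),"cap",(cast(C,168,5,.085)*1000).round(1))
```

```text
110 [151, 149, 149, 150, 144, 120, 130, 151, 160, 169, 180, 179, 177, 176, 172, 166, 158, 143, 129, 108, 82, 86, 85, 85, 86, 85, 87, 86]
130 [151, 149, 145, 150, 147, 153, 128, 133, 153, 168, 170, 180, 176, 181, 180, 173, 161, 154, 141, 128, 95, 82, 88, 82, 85, 85, 85, 113]
150 [154, 149, 149, 146, 149, 149, 148, 129, 140, 158, 168, 177, 183, 179, 182, 176, 169, 163, 147, 136, 120, 93, 76, 87, 88, 88, 91, 87]
170 [152, 154, 150, 145, 152, 150, 152, 149, 133, 139, 164, 171, 180, 184, 184, 177, 173, 166, 152, 140, 126, 111, 82, 87, 89, 89, 91, 93]
190 [150, 149, 152, 151, 152, 154, 152, 153, 150, 134, 146, 166, 171, 181, 186, 184, 177, 172, 164, 149, 139, 122, 102, 85, 88, 90, 92, 90]
[ 554.1 -150.5   65. ]
[ 534.  -149.4   65. ]
[ 511.8 -148.2   65. ]
[ 507.4 -147.6   65. ]
bar end [[549.7, -194.9, 153.1], [548.3, -223.6, 153.1]] [[490.9, -191.7, 153.1], [489.4, -221.1, 153.1]]
shoulder [ 556.8 -150.1   65. ] cap [ 588.3 -154.4   85. ]
```

```bash
python3 -m jog '-27 -23 0 0 0 0;-54 -46 0 0 0 0;-69.4 -59.8 0 0 0 0;-69.4 -59.8 0 0 0 0;-69.4 -59.8 0 0 0 0' >/dev/null
python3 -m jog '0 0 20 0 0 0;0 0 45 0 0 0;0 0 63 0 0 0;0 0 73 0 0 0;0 0 73 0 0 0' >/dev/null
python3 -m jog '0 0 0 0 0 0;0 0 0 0 0 0;0 0 0 0 0 0;0 0 0 0 0 0;0 0 0 0 0 0' >/dev/null
python3 -m jog '0 0 0 0 0 0;0 0 0 0 0 0;0 0 0 0 0 0;0 0 0 0 0 0;0 0 0 0 0 0' >/dev/null
python3 -c 'from h import *;st()'
```

```text
t59.57 tcp [ 405.  -142.6   56.2] R [[0.999, -0.049, -0.0], [-0.049, -0.999, 0.0], [-0.0, -0.0, -1.0]] F [-0.1 -0.3 -3.8] op 28.7 gf 80.0 q [ 0.91  0.32 -0.72  2.21  0.32  0.71 -1.66]
```

```bash
python3 -m jog '5 0 0 0 0 0;12 0 0 0 0 0;19 0 0 0 0 0;26 0 0 0 0 0;30 0 0 0 0 0'
python3 -m jog '6 0 0 0 0 0;13 0 0 0 0 0;20 0 0 0 0 0;27 0 0 0 0 0;34 0 0 0 0 0'
python3 -m jog '1 0 0 0 0 0;2 0 0 0 0 0;3 0 0 0 0 0;4 0 0 0 0 0;4 0 0 0 0 0'
python3 -m jog '0 0 0 0 0 0;0 0 0 0 0 0;0 0 0 0 0 0'
```

```text
time_s: 59.98
ee_pos: [0.4372, -0.1441, 0.0565]
eef_rot: [-3.14, 0.077, -0.003]
contact_force: [0.9, 0.3, -3.2]
opening: 0.0285
grip_force: 80.0
time_s: 60.4
ee_pos: [0.4698, -0.1458, 0.0561]
eef_rot: [-3.141, 0.078, -0.0]
contact_force: [-0.4, 0.1, -4.0]
opening: 0.0289
grip_force: 80.0
time_s: 60.82
ee_pos: [0.4728, -0.146, 0.0561]
eef_rot: [3.141, -0.078, -0.0]
contact_force: [-0.4, 0.5, -2.9]
opening: 0.0286
grip_force: 80.0
time_s: 61.07
ee_pos: [0.4728, -0.146, 0.0562]
eef_rot: [3.141, -0.078, -0.0]
contact_force: [0.8, -0.4, -2.4]
opening: 0.0287
grip_force: 80.0
```

```bash
python3 -m jog '1 0 0 0 0 0;2 0 0 0 0 0;3 0 0 0 0 0;3 0 0 0 0 0;3 0 0 0 0 0'|egrep 'pos|cont'
python3 -m jog '1 0 0 0 0 0;1.5 0 0 0 0 0;2 0 0 0 0 0;2 0 0 0 0 0;2 0 0 0 0 0'|egrep 'pos|cont'
python3 -m jog '0 0 0 0 0 0;0 0 0 0 0 0;0 0 0 0 0 0'|egrep 'pos|cont'
```

```text
ee_pos: [0.4761, -0.1461, 0.0562]
contact_force: [0.4, -0.5, -3.6]
ee_pos: [0.478, -0.1462, 0.0562]
contact_force: [0.1, -0.4, -3.4]
ee_pos: [0.4779, -0.1462, 0.0562]
contact_force: [0.3, 0.4, -3.1]
```

```bash
python3 -m jog '0.2 6.2 0 0 0 -3;0.7 12.4 0 0 0 -6;1.5 18.6 0 0 0 -9;2.6 24.7 0 0 0 -12;4.1 30.8 0 0 0 -15'|egrep 'pos|cont|rot'
python3 -m jog '0.2 6.2 0 0 0 -3;0.7 12.4 0 0 0 -6;1.5 18.6 0 0 0 -9;2.6 24.7 0 0 0 -12;4.1 30.8 0 0 0 -15'|egrep 'pos|cont|rot'
python3 - <<'E'
from h import *
st(); s=status.read_state(); d=s["ee_pos"][:2]*1000-np.array([596.8,-152.7]); Rt=Ro.from_rotvec(s["eef_rot"]).as_matrix()
print(np.hypot(*d),np.degrees(np.arctan2(-d[1],-d[0])),np.degrees(np.arctan2(Rt[1,0],Rt[0,0])),s["wrist_torque"])
E
```

```text
ee_pos: [0.4777, -0.1666, 0.055]
eef_rot: [-3.109, -0.344, 0.009]
contact_force: [-5.6, 17.1, 2.0]
ee_pos: [0.4854, -0.1968, 0.0547]
eef_rot: [-3.037, -0.747, 0.017]
contact_force: [-11.5, 13.2, 8.0]
t62.98 tcp [ 485.4 -196.8   54.7] R [[0.886, 0.464, -0.014], [0.464, -0.886, 0.011], [-0.007, -0.017, -1.0]] F [-11.5  13.2   8. ] op 28.7 gf 81.7 q [ 0.96  0.52 -0.77  1.98  0.47  0.84 -1.16]
119.84580924807555 21.604474691520164 27.634858689501435 [3.04505139 1.89372213 0.21699881]
```

```bash
cat > ang.py <<'E'
from h import *
st(); s=status.read_state(); d=s["ee_pos"][:2]*1000-np.array([596.8,-152.7]); Rt=Ro.from_rotvec(s["eef_rot"]).as_matrix()
print("r %.1f posang %.1f yaw %.1f"%(np.hypot(*d),np.degrees(np.arctan2(-d[1],-d[0])),np.degrees(np.arctan2(Rt[1,0],Rt[0,0]))),s["wrist_torque"])
E
python3 -m jog '0.2 6.2 0 0 0 -3;0.7 12.4 0 0 0 -6;1.5 18.6 0 0 0 -9;2.6 24.7 0 0 0 -12;4.1 30.8 0 0 0 -15'|egrep 'pos|cont|rot'
python3 ang.py
python3 -m jog '0.2 6.2 0 0 0 -3;0.7 12.4 0 0 0 -6;1.5 18.6 0 0 0 -9;2.6 24.7 0 0 0 -12;4.1 30.8 0 0 0 -15'|egrep 'pos|cont|rot'
python3 ang.py
```

```text
ee_pos: [0.5, -0.2238, 0.0538]
eef_rot: [-2.911, -1.135, 0.024]
contact_force: [-14.3, 9.4, 6.1]
t63.40 tcp [ 500.  -223.8   53.8] R [[0.736, 0.677, -0.021], [0.677, -0.736, 0.01], [-0.008, -0.021, -1.0]] F [-14.3   9.4   6.1] op 28.5 gf 81.7 q [ 1.01  0.58 -0.81  1.92  0.53  0.89 -0.9 ]
r 120.1 posang 36.3 yaw 42.6 [2.52495531 2.68564637 0.17782204]
ee_pos: [0.5233, -0.2477, 0.0536]
eef_rot: [-2.74, -1.505, 0.025]
contact_force: [-15.1, 3.6, 6.5]
t63.82 tcp [ 523.3 -247.7   53.6] R [[0.536, 0.844, -0.021], [0.844, -0.536, 0.005], [-0.007, -0.021, -1.0]] F [-15.1   3.6   6.5] op 28.3 gf 82.2 q [ 1.03  0.65 -0.84  1.85  0.59  0.94 -0.64]
r 120.2 posang 52.3 yaw 57.6 [1.39867391 2.46478414 0.82360627]
```

```bash
python3 -m jog '0.2 6.2 0 0 0 -3;0.7 12.4 0 0 0 -6;1.5 18.6 0 0 0 -9;2.6 24.7 0 0 0 -12;4.1 30.8 0 0 0 -15'|egrep 'pos|cont|rot'
python3 ang.py
python3 -m jog '0.1 4.2 0 0 0 -2;0.3 8.3 0 0 0 -4;0.3 8.3 0 0 0 -4;0.3 8.3 0 0 0 -4;0.3 8.3 0 0 0 -4'|egrep 'pos|cont|rot'
python3 -m jog '0 0 0 0 0 0;0 0 0 0 0 0;0 0 0 0 0 0'|egrep 'pos|cont|rot'
python3 ang.py; python3 -c 'from h import *;grab("top","top2")'
```

```text
ee_pos: [0.5648, -0.2676, 0.0571]
eef_rot: [2.531, 1.848, 0.01]
contact_force: [8.2, -1.9, -6.8]
t64.23 tcp [ 564.8 -267.6   57.1] R [[0.305, 0.952, 0.01], [0.952, -0.305, -0.003], [0.0, 0.01, -1.0]] F [ 8.2 -1.9 -6.8] op 28.8 gf 80.4 q [ 1.04  0.72 -0.87  1.75  0.65  0.98 -0.4 ]
r 119.2 posang 74.4 yaw 72.3 [-0.52680833 -1.59504037 -0.05629701]
ee_pos: [0.568, -0.2679, 0.0558]
eef_rot: [-2.473, -1.936, 0.001]
contact_force: [0.3, 0.1, -4.0]
ee_pos: [0.568, -0.2678, 0.056]
eef_rot: [-2.473, -1.938, 0.002]
contact_force: [-0.6, -0.9, -4.0]
t64.90 tcp [ 568.  -267.8   56. ] R [[0.239, 0.971, -0.001], [0.971, -0.239, -0.001], [-0.001, -0.001, -1.0]] F [-0.6 -0.9 -4. ] op 28.2 gf 81.0 q [ 1.03  0.73 -0.88  1.74  0.66  1.   -0.34]
r 118.7 posang 76.0 yaw 76.2 [-0.17216008  0.06021244  0.00196365]
```

```bash
python3 -m jog '-5 0 0 0 0 0;-12 0 0 0 0 0;-19 0 0 0 0 0;-26 0 0 0 0 0;-33 0 0 0 0 0'|egrep 'pos|cont|rot'
python3 -m jog '-7 0 0 0 0 0;-14 0 0 0 0 0;-21 0 0 0 0 0;-29 0 0 0 0 0;-37 0 0 0 0 0'|egrep 'pos|cont|rot'
python3 -m jog '0 0 -15 0 0 0;0 0 -35 0 0 0;0 0 -50 0 0 0;0 0 -50 0 0 0;0 0 -50 0 0 0'|egrep 'pos|cont|rot'
python3 ang.py
python3 - <<'E'
from h import *
im,C=grab("top","top2")
a=cv2.resize(im[140:330,330:550],None,fx=3,fy=3,interpolation=cv2.INTER_CUBIC); cv2.imwrite("pics/top2c.png",a)
E
```

```text
ee_pos: [0.5603, -0.3009, 0.0561]
eef_rot: [2.474, 1.937, -0.0]
contact_force: [-0.9, -0.4, -4.4]
ee_pos: [0.5517, -0.3362, 0.0562]
eef_rot: [2.473, 1.938, 0.0]
contact_force: [-0.0, -0.7, -2.7]
ee_pos: [0.5535, -0.3354, 0.1084]
eef_rot: [2.469, 1.937, 0.003]
contact_force: [0.0, -0.2, -4.5]
t66.20 tcp [ 553.5 -335.4  108.4] R [[0.238, 0.971, 0.004], [0.971, -0.238, -0.002], [-0.001, 0.004, -1.0]] F [ 0.  -0.2 -4.5] op 28.8 gf 81.2 q [ 1.15  0.7  -0.91  1.67  0.61  1.08 -0.19]
r 187.7 posang 76.7 yaw 76.2 [-0.02178211  0.04112539  0.05677955]
```

View pics/top2c.png

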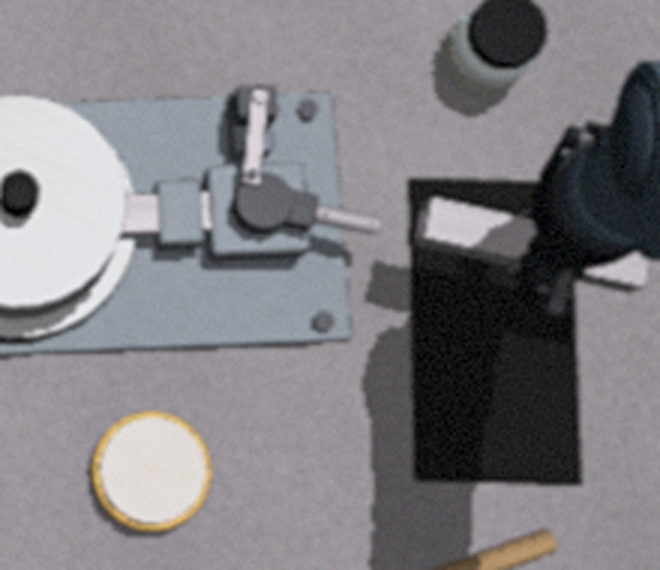

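```bash
python3 -m jog '0 0 -10 0 0 6;0 0 -20 0 0 12;0 0 -20 0 0 18;0 0 -20 0 0 24;0 0 -20 0 0 30'|egrep 'cont'
python3 -m jog '0 0 0 0 0 6;0 0 0 0 0 12;0 0 0 0 0 18;0 0 0 0 0 24;0 0 0 0 0 30'|egrep 'cont'
python3 -m jog '0 0 0 0 0 6;0 0 0 0 0 12;0 0 0 0 0 18.2;0 0 0 0 0 18.2;0 0 0 0 0 18.2'|egrep 'cont'
python3 -m jog '-15 0 0 0 0 0;-30 2 0 0 0 0;-42.5 4.6 20 0 0 0;-42.5 4.6 40 0 0 0;-42.5 4.6 60 0 0 0'|egrep 'cont'
python3 -m jog '0 0 0 0 0 0;0 0 0 0 0 0;0 0 0 0 0 0;0 0 0 0 0 0;0 0 0 0 0 0'|egrep 'cont'
python3 ang.py
```

```text
contact_force: [0.9, -0.3, -3.8]
contact_force: [-0.1, -0.5, -2.9]
contact_force: [0.7, -0.1, -3.0]
contact_force: [0.9, -0.3, -3.4]
contact_force: [-0.5, -0.1, -3.1]
t68.33 tcp [ 510.7 -339.    67.9] R [[0.999, -0.035, 0.003], [-0.035, -0.999, -0.001], [0.003, 0.001, -1.0]] F [-0.5 -0.1 -3.1] op 28.4 gf 80.8 q [ 1.01  0.59 -0.63  1.78  0.43  0.91 -1.41]
r 205.2 posang 65.2 yaw -2.0 [-0.02465999  0.01019643 -0.06647788]
```

```bash
python3 -m jog '0 1 12 0 0 0;0 1 26 0 0 0;0 1 38 0 0 0;0 1 46 0 0 0;0 1 50 0 0 0'|egrep 'cont'
python3 -m jog '0 0 2 0 0 0;0 0 4 0 0 0;0 0 6 0 0 0;0 0 7 0 0 0;0 0 7 0 0 0'|egrep 'pos|cont'
python3 -m jog '0 0 0 0 0 0;0 0 0 0 0 0;0 0 0 0 0 0;0 0 0 0 0 0'|egrep 'pos|cont'
```

```text
contact_force: [0.1, -0.1, -3.0]
ee_pos: [0.5093, -0.3397, 0.0107]
contact_force: [-2.5, 2.2, 4.3]
ee_pos: [0.5095, -0.3396, 0.0103]
contact_force: [-2.7, 1.4, 6.7]
```

Bar rests on the mat; release, rise, and check numerically.

```bash
python3 -m jog '0 0 0 0 0 0;0 0 0 0 0 0;0 0 0 0 0 0;0 0 0 0 0 0;0 0 0 0 0 0' 0.3|egrep 'pos|cont'
python3 -m jog '0 0 -15 0 0 0;0 0 -45 0 0 0;0 0 -85 0 0 0;0 0 -125 0 0 0;0 0 -165 0 0 0'|egrep 'cont'
python3 -m jog '0 0 -40 0 0 0;0 0 -80 0 0 0;-20 0 -100 0 0 0;-40 0 -100 0 0 0;-40 0 -100 0 0 0'|egrep 'cont'
python3 -m jog '0 0 0 0 0 0;0 0 0 0 0 0;0 0 0 0 0 0;0 0 0 0 0 0;0 0 0 0 0 0'|egrep 'pos|cont'
python3 - <<'E'
from h import *
im,C=grab("wrist","w13"); g=im.max(2)
u,v=proj(C,(.51,-.34,.034)); print("bar px",u,v)
k=((g>150)*255).astype(np.uint8); n,l,s,c=cv2.connectedComponentsWithStats(k)
for i in range(1,n):
    if 1500<s[i,4]: 
        P=np.argwhere(l==i)[:,::-1]; P=np.array([cast(C,*p,.034)[:2] for p in P],np.float32)*1000; r=cv2.minAreaRect(P); print(s[i].tolist(),[np.round(x,1) for x in r])
imt,T=grab("top","top3"); i0=cv2.imread("pics/top0.png"); d=cv2.absdiff(imt,i0).max(2); k=((d>60)*255).astype(np.uint8)
n,l,s,c=cv2.connectedComponentsWithStats(cv2.morphologyEx(k,cv2.MORPH_OPEN,np.ones((3,3))))
print([s[i].tolist() for i in range(1,n) if s[i,4]>20])
E
```

```text
ee_pos: [0.5096, -0.3398, 0.0091]
contact_force: [0.2, -0.4, 0.6]
contact_force: [0.6, -1.0, 0.9]
contact_force: [-1.7, -0.4, -1.0]
ee_pos: [0.4697, -0.3376, 0.2734]
contact_force: [-0.4, -0.4, 0.3]
bar px 315.1233349706408 157.53024083247985
[298, 63, 35, 183, 5954] [array([ 508.5, -339.3]), array([ 28.7, 157.4]), np.float64(87.8)]
[0, 239, 84, 86, 5560] [array([400.6, -74.3]), array([78.7, 88.1]), np.float64(76.5)]
[533, 270, 107, 111, 5217] [array([ 331.9, -608.8]), array([101.9, 102.2]), np.float64(17.1)]
[590, 304, 50, 125, 4059] [array([ 283.5, -637.6]), array([145.7,  48.8]), np.float64(9.9)]
[[295, 173, 88, 80, 4376], [522, 177, 103, 130, 5752], [411, 181, 7, 15, 80], [418, 181, 7, 15, 56], [195, 182, 77, 67, 3199], [638, 192, 2, 11, 22], [330, 197, 12, 16, 161], [220, 206, 14, 15, 161], [424, 213, 8, 6, 41], [434, 220, 10, 5, 42], [228, 231, 35, 23, 168], [407, 231, 8, 23, 124], [494, 237, 12, 47, 317], [483, 238, 9, 43, 285], [298, 271, 8, 12, 44], [298, 270, 15, 19, 123], [332, 273, 9, 7, 33], [224, 275, 16, 19, 175], [329, 277, 18, 16, 147], [186, 283, 16, 20, 192], [399, 289, 96, 191, 6003], [593, 290, 47, 69, 2028], [244, 302, 12, 19, 117], [206, 313, 16, 19, 141], [570, 314, 28, 65, 821], [458, 326, 33, 16, 180], [624, 365, 16, 36, 448], [436, 389, 130, 91, 3486], [555, 418, 50, 62, 2069], [633, 443, 7, 20, 76], [633, 464, 7, 6, 33]]
```

```bash
python3 -c 'from station import arm; print(arm.sign_off())'
```

```text
the job is handed in; nothing more can be done
None
```

Job handed in: six cells are packed upright in the pot, the cover is fully home on its seal, the clamp is snapped shut using the bar, and the bar is back flat on its mat; the other bench items show no sign of having moved.

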